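Demagnetise the graded steel cups

TASK

Demagnetise the steel cups on the desk as one nested set: with the demagnetiser off and its carriage drawn out, stand the cups in the carriage's dish, the largest first and each smaller one inside the next larger one present. Push the carriage fully in under the coil head, then flip the toggle on top over to on (to the right); with it still on draw the carriage fully out again, and only then flip the toggle back to off (to the left). Leave the nested set upright in the dish, and leave the roll of tape where it is.

Things in the scene. Friction and masses are not known exactly. Their poses are not given: they have to be found in the camera images.
- monitor_right: computer monitor fixed on the desk to the left of the work, its 495 mm wide, 30 mm thick upright screen running away from the robot, top 355 mm above the desk; its foot is a 12 mm high plate reaching 85 mm to the right of the origin. Origin: under the foot's middle; z up. The arm may start beyond it and must then go over it
- station: bench demagnetiser fixed on the desk: grey C-frame 104 mm wide, 148 mm high, with an overhanging coil head (underside 118 mm above the desk). Origin on the desk under the dish's drawn-out position; x is the way the carriage slides in (roughly away from the robot, turned up to 0.1 rad), y its left, z up. The head's front edge is at x = 80 mm, the frame's back at 200 mm
- seat (a point): centre of the floor of the round dish on the aluminium carriage, 14 mm above the desk, where the cups are to stand nested. The dish's rim is a low wall, 79 mm across inside and 10 mm high. Axes as the demagnetiser's: x is the way in, z up. With the carriage in, the dish is centred below the head, and the nested set passes under it with 12 mm or more to spare
- handle (a point): centre of the carriage's handle: an upright black block 14 mm thick along the sliding direction, 34 mm wide across it, from 83 to 117 mm above the desk, on a stalk 75 mm before the dish's centre (the robot's side). This point is 105 mm above the desk; axes as the demagnetiser's. With the carriage in it stands 25 mm before the head's front edge
- carriage (a joint): position of the carriage in m: 0 = drawn fully out towards the robot, against the stop, clear of the head; 0.13 = fully in against the stop, centred below the head. It runs stiffly (about 1.5 N plus a little damping) and stays where it is left
- toggle_pivot (a point): hinge of the steel bat toggle switch, in the middle of the top face of the coil head, 155 mm above the desk (7 mm above the head's top). Its y axis is the machine's left, its x axis the sliding direction
- toggle_tip (a point): upper end of the bat, 57 mm from the pivot; the bat is 9 mm thick, 13 mm at its upper end. It swings from left to right across the machine, about an axis along the sliding direction
- toggle (a joint): angle of the bat in rad: 0 = leaning 0.42 rad to the machine's left (the robot's left, +y): switched off; 0.42 = upright, the unstable centre; 0.84 = leaning as far to the right: switched on. Past the centre it falls over to its stop by itself; about 1 N at the tip moves it
- cup_a_mid (a point): centre (half-way up, on the axis) of an open straight-sided round steel cup 70 mm across and 52 mm high, bore 62 mm, inner floor 4 mm above its underside; weighted base; z points up out of its mouth. One of four graded cups of 70, 55, 41, 29 mm across; the narrower, the taller. Two to four of them are there
- cup_b_mid (a point): centre (half-way up, on the axis) of an open straight-sided round steel cup 55 mm across and 60 mm high, bore 48 mm, inner floor 4 mm above its underside; weighted base; z points up out of its mouth. One of four graded cups of 70, 55, 41, 29 mm across; the narrower, the taller. Two to four of them are there
- cup_c_mid (a point): centre (half-way up, on the axis) of an open straight-sided round steel cup 41 mm across and 68 mm high, bore 34 mm, inner floor 4 mm above its underside; weighted base; z points up out of its mouth. One of four graded cups of 70, 55, 41, 29 mm across; the narrower, the taller. Two to four of them are there
- cup_d_mid (a point): centre (half-way up, on the axis) of an open straight-sided round steel cup 29 mm across and 76 mm high, bore 23 mm, inner floor 4 mm above its underside; weighted base; z points up out of its mouth. One of four graded cups of 70, 55, 41, 29 mm across; the narrower, the taller. Two to four of them are there
- tape: roll of clear packing tape lying flat, 81 mm across and 48 mm high; a bystander (origin at the centre of its underside)
Not all that is in view belongs to the job. What is shaped like the part that bears cup_a_mid but blue or turquoise is not meant.

How it is judged:
On the way, in this order (a step that is already met when the one before it is completed fails the run):
1. the cups stand nested in the dish, with the carriage drawn out and the demagnetiser off (horizontal distance between each of cup_a_mid, cup_b_mid, cup_c_mid, cup_d_mid and seat below 0.03 m and z of cup_a_mid in the frame of seat below 0.046 m and angle between each of cup_a_mid, cup_b_mid, cup_c_mid, cup_d_mid's own z axis and vertical below 0.15 rad and z of cup_b_mid in the frame of seat below 0.05 m and z of cup_c_mid in the frame of seat below 0.054 m and z of cup_d_mid in the frame of seat below 0.058 m and horizontal distance between cup_a_mid and cup_b_mid below 0.024 m and horizontal distance between each of cup_a_mid, cup_b_mid and cup_c_mid below 0.024 m and horizontal distance between each of cup_a_mid, cup_b_mid, cup_c_mid and cup_d_mid below 0.024 m and value of joint carriage below 0.015 m and value of joint toggle below 0.15 rad), for 0.2 s.
2. the carriage with the nested cups is fully in under the head, the demagnetiser still off (horizontal distance between each of cup_a_mid, cup_b_mid, cup_c_mid, cup_d_mid and seat below 0.03 m and z of cup_a_mid in the frame of seat below 0.046 m and angle between each of cup_a_mid, cup_b_mid, cup_c_mid, cup_d_mid's own z axis and vertical below 0.15 rad and z of cup_b_mid in the frame of seat below 0.05 m and z of cup_c_mid in the frame of seat below 0.054 m and z of cup_d_mid in the frame of seat below 0.058 m and horizontal distance between cup_a_mid and cup_b_mid below 0.024 m and horizontal distance between each of cup_a_mid, cup_b_mid and cup_c_mid below 0.024 m and horizontal distance between each of cup_a_mid, cup_b_mid, cup_c_mid and cup_d_mid below 0.024 m and value of joint carriage above 0.118 m and value of joint toggle below 0.15 rad), for 0.2 s.
3. the toggle is flipped to on with the carriage in (horizontal distance between each of cup_a_mid, cup_b_mid, cup_c_mid, cup_d_mid and seat below 0.03 m and z of cup_a_mid in the frame of seat below 0.046 m and angle between each of cup_a_mid, cup_b_mid, cup_c_mid, cup_d_mid's own z axis and vertical below 0.15 rad and z of cup_b_mid in the frame of seat below 0.05 m and z of cup_c_mid in the frame of seat below 0.054 m and z of cup_d_mid in the frame of seat below 0.058 m and horizontal distance between cup_a_mid and cup_b_mid below 0.024 m and horizontal distance between each of cup_a_mid, cup_b_mid and cup_c_mid below 0.024 m and horizontal distance between each of cup_a_mid, cup_b_mid, cup_c_mid and cup_d_mid below 0.024 m and value of joint carriage above 0.118 m and value of joint toggle above 0.69 rad), for 0.2 s.
4. the carriage is fully out again with the demagnetiser still on (horizontal distance between each of cup_a_mid, cup_b_mid, cup_c_mid, cup_d_mid and seat below 0.03 m and z of cup_a_mid in the frame of seat below 0.046 m and angle between each of cup_a_mid, cup_b_mid, cup_c_mid, cup_d_mid's own z axis and vertical below 0.15 rad and z of cup_b_mid in the frame of seat below 0.05 m and z of cup_c_mid in the frame of seat below 0.054 m and z of cup_d_mid in the frame of seat below 0.058 m and horizontal distance between cup_a_mid and cup_b_mid below 0.024 m and horizontal distance between each of cup_a_mid, cup_b_mid and cup_c_mid below 0.024 m and horizontal distance between each of cup_a_mid, cup_b_mid, cup_c_mid and cup_d_mid below 0.024 m and value of joint carriage below 0.015 m and value of joint toggle above 0.69 rad), for 0.2 s.
At the end, for the whole second after the job is handed in: the cups are nested upright in the carriage's dish (axes within 30 mm of its centre and 24 mm of one another, each down inside the next: no more than 20 mm above the dish floor, tilt under 0.15 rad), the carriage is within 15 mm of fully out, and the toggle is over on its off side (under 0.15 rad) (all of step 1); the robot touches nothing.
It fails at once if the roll of tape was shifted by more than 50 mm (distance of tape from where it was at the start of the episode above 0.05 m).
Of cup_a, cup_b, cup_c, cup_d only 2 to 4 are there at a start; the rules pass over those that are not, and their reading is None.
At some moment in a run one of cup_a, cup_b may be knocked a few centimetres aside while the robot is not near it.
It also fails if it takes over 210 s, if anything falls off the work surface, if the arm or the gripper's body presses on something with over 40 N, if the wrist force passes 120 N, or if a joint passes its speed limit or range.

ROBOT

A 7-joint arm with a two-finger parallel gripper is mounted at the origin on the work surface; the furniture and walls round the work are solid. World frame = base frame: x ahead of the robot, y to its left, z up, the work surface at z = 0. Lengths are in m, angles in rad, forces in N, time in s.
With the tool pointing down it reaches from about 0.4 to 0.875 m from the base axis. Payload 6.5 kg.
Tool frame: the origin (TCP) lies at the centre of the arm's flange, where the gripper is bolted on; the fingertips stand 173 mm ahead of it and the grasp point (between the pads) lies 155 mm ahead of it; z points along the fingers, x is the direction in which the jaws open and shut, and the axes are right-handed (so a half turn about z gives the same grasp; the last joint's range is limited). The gripper opens to 85 mm and grips with 20 to 120 N. Pads are 22 mm wide; open, the fingers measure 114 mm over their backs; the gripper's body (76 mm by 85 mm) begins 54 mm behind the grasp point. The pads swing forward as they close: fully open they stand 13 mm farther back than shut.
Start: joints at [1.272, 0.536, -0.004, 1.538, 0.003, 1.067, -0.071], TCP at [0.15, -0.632, 0.405] pointing down, gripper open.
Joint ranges: [-2.7, 2.7], [-0.37, 2.16], [-1.27, 1.26], [0.24, 2.4], [-1.31, 4.45], [0.19, 1.91], [-2.76, 2.76]. Speed limits (rad/s): [2.39, 2.39, 3.14, 3.14, 3.14, 3.14, 3.14].

INTERFACE

Orientations are given as a unit quaternion [x, y, z, w].
In Python, from plant import * gives the robot as it stands. The module is installed in compiled form; this text tells all that it offers.
- The arm moves only by the tool step_arm, never from a script. Its argument "deltas" is a list of rows, each a list of 6 numbers: the shift along the tool's x, y, z in mm, then the turn, a rotation vector about the tool's x, y, z in degrees. A call has 1 to 12 rows; each row is the pose to reach, as a shift and turn from the pose commanded when the call began, along the tool's axes at that moment; what a row does not reach only later rows make up. A row lasts 1/10 s, in which the tool goes at most 50 mm and 8.59 degrees, less where a joint would pass 70% of its speed; a pose out of reach is approached as far as the arm can. A call with a gripper value outside its range is refused whole. "gripper" is the finger opening in mm, from 0 to 85.4, set as the call begins (left out, the last holds). The fingers move at their own pace and stop on an object; "force" is the grip in N (left out, the last holds). Time passes only in rows, so rows that repeat a pose let the fingers close. It gives the time, the measured TCP pose, the force and the opening at its end, in the units of the state.
- get_obs(): the state, without advancing time (a new reading comes with each control period).
- get_image(name): name is "side" or "top" or "wrist"; returns a dict with "frame" (480x640x3 uint8, red, green, blue), "fovy" (degrees; the focal length in pixels is half the picture's height over the tangent of half this angle, whatever the lens; pixels are square), "cx", "cy" (the principal point, pixels), "D" ([k1, k2, p1, p2, k3] as OpenCV has them; the pictures are not rectified), "cam_to_world" (4x4, takes a point from camera to world coordinates). Camera axes: x right, y up, looking along -z (the intrinsics and any distortion apply to the point x, -y, -z); pixel columns grow to the right and rows downward; lengths in m; the calibration is good to about 2 mm. A picture is of the moment at which its call begins. There is no depth.
- sign_off(): hands the job in, once; it reports no verdict.
The state is a dict: "time": time; "q": joint angles; "dq": joint speeds; "effort": joint torques, N m; "ee_pos": TCP position; "ee_rot": TCP orientation; "contact_force": force on the tool from outside, world axes, zero at the start; "moment": the same for the moment, N m; "finger_gap": opening from 0.0 (shut) to 1.0 (fully open).
Only numpy, scipy, OpenCV 4.12 (cv2) and the standard library are available. Lean on these libraries where they do the work, as an engineer would, in place of code of your own. Each camera call takes 0.05 s, during which the arm holds its last target. There are 200 camera calls.

## Working session

There is one attempt and no reset: what is moved stays moved. The work goes in short steps, Python scripts to look and compute and a tool call to move; the robot and the scene stay as the last step left them, time stands still between calls to the robot, and variables do not carry over. Pictures are saved under pics/ and viewed, about 12 in all and at most 16, crops included, and the job is handed in when it is done.

Besides the shell and the picture viewer there is one more tool, called as name(argument=value, ...) on one line, values as JSON. step_arm: Moves the arm, as the interface text tells. Its arguments: {"type":"object","properties":{"deltas":{"type":"array"},"gripper":{"type":"number"},"force":{"type":"number"}},"required":["deltas"]}

```bash
mkdir -p pics
cat > h.py <<'E'
from plant import *
import numpy as np, cv2
from scipy.spatial.transform import Rotation as R
def K(im):
    f=240/np.tan(np.radians(im["fovy"])/2); return np.array([[f,0,im["cx"]],[0,f,im["cy"]],[0,0,1]])
def save(name,fn):
    im=get_image(name); cv2.imwrite(f"pics/{fn}.png",im["frame"][:,:,::-1]); np.save(f"pics/{fn}.npy",im,allow_pickle=True); return im
def load(fn): return np.load(f"pics/{fn}.npy",allow_pickle=True).item()
def ray(im,uv):
    p=cv2.undistortPoints(np.array([[uv]],float),K(im),np.array(im["D"],float))[0,0]
    T=np.array(im["cam_to_world"]); d=T[:3,:3]@np.array([p[0],-p[1],-1]); return T[:3,3],d
def atz(im,uv,z):
    o,d=ray(im,uv); return o+d*(z-o[2])/d[2]
def proj(im,P):
    T=np.array(im["cam_to_world"]); c=(np.atleast_2d(P)-T[:3,3])@T[:3,:3]; c=c*[1,-1,-1]
    return cv2.projectPoints(c,np.zeros(3),np.zeros(3),K(im),np.array(im["D"],float))[0][:,0]
def crop(fn,x0,y0,x1,y1,s,out):
    f=cv2.imread(f"pics/{fn}.png")[y0:y1,x0:x1]; cv2.imwrite(f"pics/{out}.png",cv2.resize(f,None,fx=s,fy=s,interpolation=cv2.INTER_CUBIC))
def delta(pos,rot=None):
    "mm shift and deg rotvec in tool axes from the present pose"
    o=get_obs(); r=R.from_quat(o["ee_rot"]); d=r.inv().apply(np.array(pos)-o["ee_pos"])*1000
    w=np.degrees((r.inv()*rot).as_rotvec()) if rot is not None else np.zeros(3)
    return np.round(np.r_[d,w],1)
E
python3 - <<'E'
from h import *
a=save("top","top1");b=save("side","side1")
for i in(a,b): print(i["fovy"],i["cx"],i["cy"],i["D"],np.round(i["cam_to_world"],3))
print(get_obs())
cv2.imwrite("pics/v1.png",cv2.resize(np.hstack([cv2.imread("pics/top1.png"),cv2.imread("pics/side1.png")]),(800,300)))
E
```

```text
45.07443421199713 324.51550862869766 237.13822238274275 [-0.1738908  0.         0.         0.         0.       ] [[ 0.012  0.996 -0.09   0.395]
 [-1.     0.012 -0.005 -0.022]
 [-0.004  0.09   0.996  1.399]
 [ 0.     0.     0.     1.   ]]
51.53512097922991 314.970474649094 240.8482080966463 [0.03126407 0.         0.         0.         0.        ] [[-0.739  0.547 -0.394  0.083]
 [-0.674 -0.588  0.447  0.468]
 [ 0.013  0.596  0.803  0.962]
 [ 0.     0.     0.     1.   ]]
{'time': 0.1, 'q': array([ 1.27177773,  0.53709756, -0.00445606,  1.53877949,  0.00261095,
        1.06730321, -0.07117316]), 'dq': array([ 0.00060183, -0.00091875, -0.00068247, -0.00117027, -0.00199212,
        0.00132785,  0.00012533]), 'effort': array([ 3.02652537e-03, -5.84564888e+01,  1.05185732e+00, -2.59777880e+01,
        1.25618884e-02,  4.58764000e-03, -2.46220606e-05]), 'ee_pos': array([ 0.14991207, -0.63216638,  0.40389367]), 'ee_rot': array([ 7.84485771e-01, -6.20146313e-01, -6.55177429e-04, -4.43033231e-04]), 'contact_force': array([-0.0460426 , -0.44860438,  0.38221224]), 'moment': array([ 0.00652314, -0.0356244 , -0.00130989]), 'finger_gap': 1.0001674950944714}
```

View pics/top1.png

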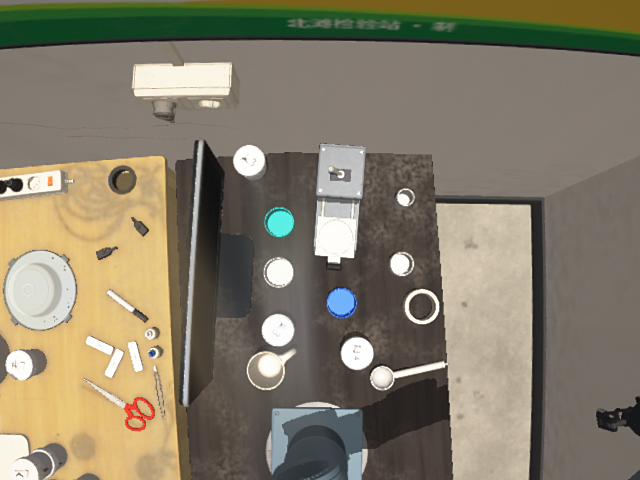

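View pics/side1.png

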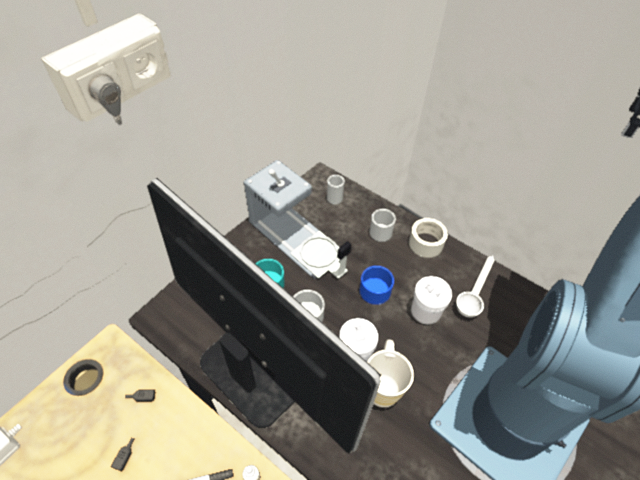

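```bash
python3 -c "
from h import *
crop('top1',240,138,450,290,3.8,'c1')"
```

```text
(no output)
```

View pics/c1.png

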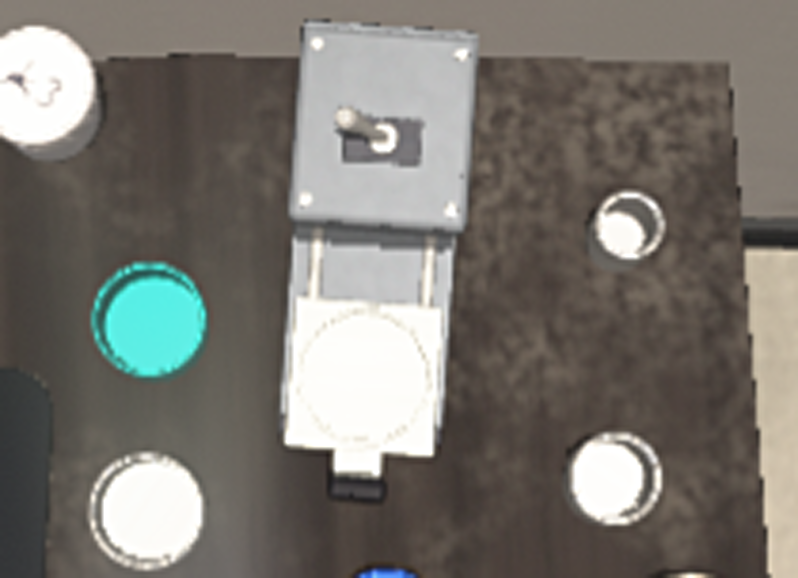

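Run:
```python
from h import *
im=load("top1"); sd=load("side1")
c=lambda x,y:(240+x/3.8-0.37,138+y/3.8-0.37)
def s(n,x,y,z):
    p=atz(im,c(x,y),z); print(n,np.round(p,4),np.hypot(p[0],p[1]).round(3),"side px",np.round(proj(sd,p)[0]));return p
s("A",147.5,511,.052);s("B",615.5,478.5,.060);s("C",629,226,.068)
s("turq",149,320,.052)
L=[s("h",x,y,.148) for x,y in((305,22),(478,33),(465,232),(290,220))]
m=np.mean(L,0);print(m, np.arctan2(*( (L[0]+L[1]-L[2]-L[3])[[1,0]])), np.linalg.norm(L[0]-L[1]),np.linalg.norm(L[1]-L[2]))
s("dish",365,374,.024)
s("handle",358,481,.117)
s("tip",347,118,.155+.052)
p=atz(im,(421.5,306.5),.048);print("tape",p,proj(sd,p))
for q in((249,160),(278,329),(357,351)):print(atz(im,q,.08))
```

```text
A [0.4337 0.0914 0.052 ] 0.443 side px [307. 303.]
B [ 0.4567 -0.1947  0.06  ] 0.496 side px [383. 217.]
C [ 0.6114 -0.2021  0.068 ] 0.644 side px [335. 180.]
turq [0.5516 0.0927 0.052 ] 0.559 side px [267. 271.]
h [ 0.7164 -0.0027  0.148 ] 0.716 side px [243. 179.]
h [ 0.7112 -0.1036  0.148 ] 0.719 side px [276. 157.]
h [ 0.5936 -0.0964  0.148 ] 0.601 side px [312. 184.]
h [0.5994 0.0044 0.148 ] 0.599 side px [278. 208.]
[ 0.65514523 -0.04957697  0.148     ] -0.060529011209684985 0.10101528640620426 0.11775168637227659
dish [ 0.5223 -0.0414  0.024 ] 0.524 side px [318. 249.]
handle [ 0.451  -0.0367  0.117 ] 0.452 side px [342. 243.]
tip [ 0.6471 -0.0275  0.207 ] 0.648 side px [271. 170.]
tape [ 0.3571925  -0.24348968  0.048     ] [[428.77511631 230.68918431]]
[0.69295023 0.16330667 0.08      ]
[0.30362188 0.08794772 0.08      ]
[ 0.25614694 -0.09188541  0.08      ]
```

```bash
cat >> h.py <<'E'
PSI=-0.0605
def down(a=PSI):
    "tool down, jaws (tool x) along -y of a frame yawed by a"
    x=np.array([np.sin(a),-np.cos(a),0]); z=np.array([0,0,-1.]); return R.from_matrix(np.c_[x,np.cross(z,x),z])
E
python3 - <<'E'
from h import *
for p in((.40,-.42,.42),(.47,-.05,.42)): print(delta(p,down()))
E
```

```text
[-1.487e+02 -2.923e+02 -1.590e+01  0.000e+00  1.000e-01  1.680e+01]
[-4.926e+02 -4.458e+02 -1.540e+01  0.000e+00  1.000e-01  1.680e+01]
```

step_arm(deltas=[[-149, -292, -16, 0, 0, 17], [-149, -292, -16, 0, 0, 17], [-149, -292, -16, 0, 0, 17], [-149, -292, -16, 0, 0, 17], [-149, -292, -16, 0, 0, 17], [-149, -292, -16, 0, 0, 17], [-149, -292, -16, 0, 0, 17]], gripper=85)

```text
time: 0.8
ee_pos: [0.4032, -0.4163, 0.4206]
ee_rot: [-0.686, 0.728, 0.0, 0.001]
contact_force: [0.9, -0.5, 0.0]
finger_gap: 0.993
```

step_arm(deltas=[[-365, -70, 0, 0, 0, 0], [-365, -70, 0, 0, 0, 0], [-365, -70, 0, 0, 0, 0], [-365, -70, 0, 0, 0, 0], [-365, -70, 0, 0, 0, 0], [-365, -70, 0, 0, 0, 0], [-365, -70, 0, 0, 0, 0], [-365, -70, 0, 0, 0, 0], [-365, -70, 0, 0, 0, 0], [-365, -70, 0, 0, 0, 0]])

```text
time: 1.8
ee_pos: [0.4927, -0.0605, 0.4204]
ee_rot: [-0.684, 0.729, 0.0, -0.0]
contact_force: [0.3, -1.0, -0.1]
finger_gap: 0.993
```

Run:
```python
from h import *
i=save("wrist","w1"); o=get_obs(); print(o["time"],o["ee_pos"],o["q"],delta((.47,-.05,.42),down()))
T=np.array(i["cam_to_world"]);r=R.from_quat(o["ee_rot"]).as_matrix();print(i["fovy"],i["D"],r.T@(T[:3,3]-o["ee_pos"]),r.T@T[:3,:3])
```

```text
1.85 [ 0.49254743 -0.06139418  0.42039935] [ 0.21741995  0.26665929 -0.21779251  1.91004971  0.06975355  0.97283124
 -1.66817552] [-9.9 23.2  0.4  0.  -0.  -0.3]
66.6927197229149 [0.00372286 0.         0.         0.         0.        ] [ 5.67276795e-05 -7.68464726e-02  3.13478296e-02] [[ 9.99997987e-01 -1.94782478e-03 -4.81853651e-04]
 [-2.00262025e-03 -9.53835791e-01 -3.00321950e-01]
 [ 1.25365279e-04  3.00322310e-01 -9.53837771e-01]]
```

View pics/w1.png

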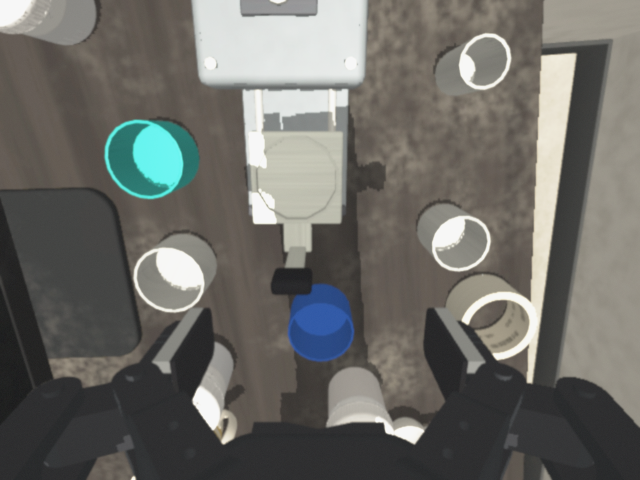

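```bash
python3 -c "
from h import *
crop('w1',120,60,380,320,2.3,'l');crop('w1',410,20,520,290,2.3,'r')
a=cv2.imread('pics/l.png');b=cv2.imread('pics/r.png')[:598]
a=a[:598];b=cv2.resize(b,(200,598)) if 0 else b[:, :202]
crop('w1',120,60,380,320,2.3,'c2')"
```

```text
(no output)
```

View pics/c2.png

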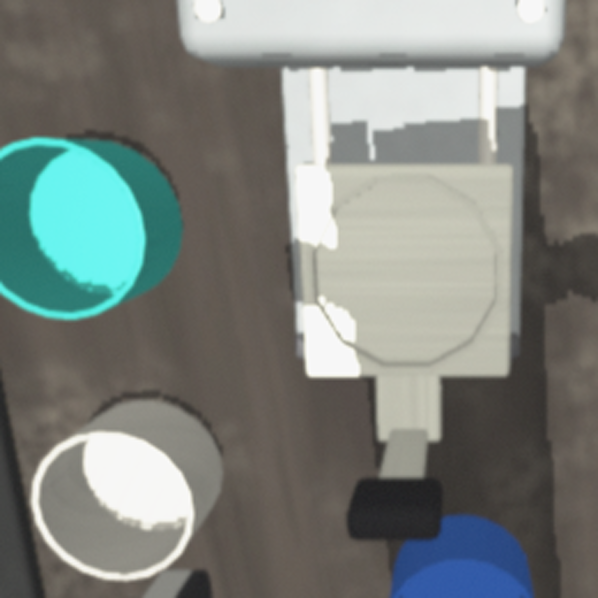

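Run:
```python
from h import *
im=load("w1")
c=lambda x,y:(120+x/2.3-.28,60+y/2.3-.28)
def s(n,x,y,z):
    p=atz(im,c(x,y),z); print(n,np.round(p,4));return p
d=s("dish",406.5,269.5,.024); 
for q in((316,269),(497,269),(406,173),(406,366)): s("r",*q,.024)
s("A",113,505,.052);[s("a",*q,.052) for q in((33,490),(193,515))]
s("hand bottomL",350,537,.117);s("hand bR",437,538,.117)
s("headL",185,40,.148);s("headR",562,40,.148)
B=(454,242);C=(485.5,62)
print("B",atz(im,B,.060),"C",atz(im,C,.068))
print(np.array(im["cam_to_world"])[:3,3])
```

```text
dish [ 0.5232 -0.0419  0.024 ]
r [ 0.5259 -0.003   0.024 ]
r [ 0.521 -0.081  0.024]
r [ 0.5631 -0.045   0.024 ]
r [ 0.4805 -0.0382  0.024 ]
A [0.4334 0.0918 0.052 ]
a [0.4426 0.125  0.052 ]
a [0.4265 0.0579 0.052 ]
hand bottomL [ 0.442  -0.0205  0.117 ]
hand bR [ 0.4397 -0.0513  0.117 ]
headL [0.6023 0.0031 0.148 ]
headR [ 0.5961 -0.096   0.148 ]
B [ 0.45737937 -0.18808769  0.06      ] C [ 0.6098354  -0.20276693  0.068     ]
[ 0.56920215 -0.06647202  0.38899331]
```

```bash
sed -i 's/^PSI.*/PSI=-0.063/' h.py
python3 - <<'E'
from h import *
for p in((.4335,.0916,.30),(.4335,.0916,.188)): print(delta(p,down()))
E
```

```text
[-1.489e+02  6.880e+01  1.203e+02  0.000e+00 -0.000e+00 -1.000e-01]
[-1.490e+02  6.870e+01  2.323e+02  0.000e+00 -0.000e+00 -1.000e-01]
```

step_arm(deltas=[[-149, 69, 70, 0, 0, 0], [-149, 69, 70, 0, 0, 0], [-149, 69, 70, 0, 0, 0], [-149, 69, 100, 0, 0, 0], [-149, 69, 120, 0, 0, 0], [-149, 69, 120, 0, 0, 0], [-149, 69, 120, 0, 0, 0]])

```text
time: 2.55
ee_pos: [0.434, 0.0914, 0.301]
ee_rot: [-0.683, 0.73, -0.0, -0.0]
contact_force: [0.6, -0.6, -0.7]
finger_gap: 0.996
```

Run:
```python
from h import *
print(delta((.4335,.0916,.188),down()))
i=save("wrist","w2")
```

```text
[ -0.3   0.5 113.    0.   -0.   -0.2]
```

View pics/w2.png

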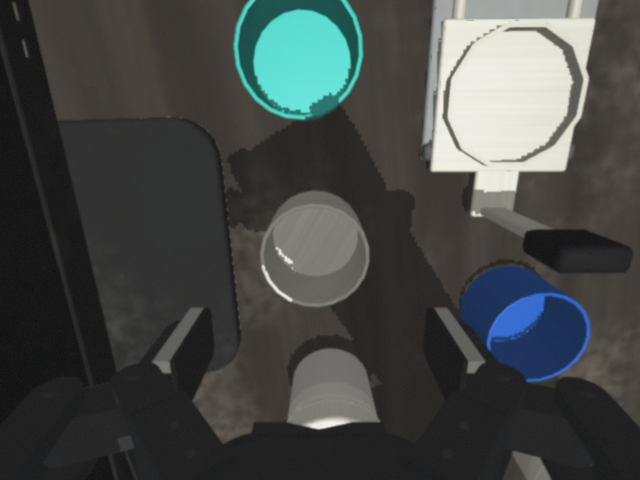

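Run:
```python
from h import *
im=load("w2")
for q in((315,253),(261,254),(369,252),(315,306)): print(atz(im,q,.052).round(4))
print("dish",atz(im,(513.5,95),.024))
```

```text
[0.435  0.0921 0.052 ]
[0.4366 0.1262 0.052 ]
[0.4334 0.058  0.052 ]
[0.3979 0.0947 0.052 ]
dish [ 0.52145237 -0.03823391  0.024     ]
```

step_arm(deltas=[[0, 0, 40, 0, 0, 0], [0, 0, 80, 0, 0, 0], [0, 0, 105, 0, 0, 0], [0, 0, 113, 0, 0, 0], [0, 0, 113, 0, 0, 0], [0, 0, 113, 0, 0, 0]])

```text
time: 3.2
ee_pos: [0.4346, 0.0926, 0.1891]
ee_rot: [-0.684, 0.73, -0.001, 0.001]
contact_force: [0.1, -0.2, -0.4]
finger_gap: 0.997
```

step_arm(deltas=[[0, 0, 0, 0, 0, 0], [0, 0, 0, 0, 0, 0], [0, 0, 0, 0, 0, 0], [0, 0, 0, 0, 0, 0], [0, 0, 0, 0, 0, 0], [0, 0, 0, 0, 0, 0]], gripper=62, force=40)

```text
time: 3.8
ee_pos: [0.4343, 0.0929, 0.1892]
ee_rot: [-0.684, 0.729, -0.001, 0.001]
contact_force: [-0.4, -1.0, 7.8]
finger_gap: 0.791
```

step_arm(deltas=[[0, 0, -20, 0, 0, 0], [0, 0, -60, 0, 0, 0], [0, 0, -100, 0, 0, 0], [0, 0, -140, 0, 0, 0], [0, 0, -140, 0, 0, 0], [0, 0, -140, 0, 0, 0], [0, 0, -140, 0, 0, 0]])

```text
time: 4.5
ee_pos: [0.433, 0.0925, 0.3272]
ee_rot: [-0.684, 0.729, 0.0, -0.001]
contact_force: [0.3, 0.0, -1.0]
finger_gap: 0.797
```

Run:
```python
from h import *
o=get_obs();print(o["ee_pos"],o["finger_gap"],o["contact_force"],delta((.523,-.0415,.329),down()))
i=save("wrist","w3")
```

```text
[0.43296407 0.09249625 0.32723779] 0.7967671064303249 [ 0.27866478  0.02643668 -1.01405786] [ 1.28e+02 -9.84e+01 -1.80e+00  1.00e-01 -0.00e+00 -1.00e-01]
```

View pics/w3.png

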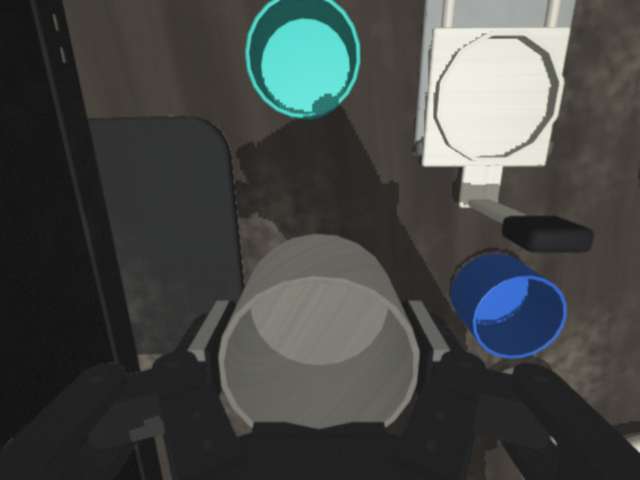

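Run:
```python
from h import *
im=load("w3"); o=get_obs()
for q in((319,277),(220,358),(418,358)):
    p=atz(im,q,.1901); print(p.round(4), (R.from_quat(o["ee_rot"]).inv().apply(p-o["ee_pos"])*1e3).round(1))
print("dish",[atz(im,q,.024).round(4) for q in((497.5,95),(434,95),(558,95),(500,34),(490,158))])
```

```text
[0.4646 0.089  0.1901] [  1.4 -32.2 136.7]
[0.4373 0.1243 0.1901] [-32.   -2.6 136.7]
[0.433  0.0575 0.1901] [ 34.9  -2.6 136.8]
dish [array([ 0.5223, -0.0389,  0.024 ]), array([0.5252, 0.005 , 0.024 ]), array([ 0.5196, -0.0806,  0.024 ]), array([ 0.56  , -0.0373,  0.024 ]), array([ 0.4797, -0.0371,  0.024 ])]
```

step_arm(deltas=[[40, -30, 0, 0, 0, 0], [80, -60, 0, 0, 0, 0], [120, -92, 0, 0, 0, 0], [128, -98, 0, 0, 0, 0], [128, -98, 0, 0, 0, 0], [128, -98, 30, 0, 0, 0], [128, -98, 65, 0, 0, 0], [128, -98, 95, 0, 0, 0], [128, -98, 95, 0, 0, 0]])

```text
time: 5.45
ee_pos: [0.52, -0.039, 0.2289]
ee_rot: [-0.685, 0.728, 0.004, -0.003]
contact_force: [-0.7, -0.3, -1.3]
finger_gap: 0.796
```

Run:
```python
from h import *
o=get_obs();print(o["ee_pos"],o["contact_force"],delta((.522,-.0415,.204),down()))
i=save("wrist","w4");save("side","s4")
w=cv2.imread("pics/w4.png");crop("s4",220,160,400,310,2.67,"s4c");s=cv2.imread("pics/s4c.png")
cv2.imwrite("pics/v4.png",np.hstack([cv2.resize(w,(400,300)),cv2.resize(s,(400,300))]))
```

```text
[ 0.52001753 -0.03899067  0.22889894] [-0.74252106 -0.33778993 -1.3472325 ] [ 2.4 -2.4 24.9  0.5  0.   0.1]
```

View pics/v4.png

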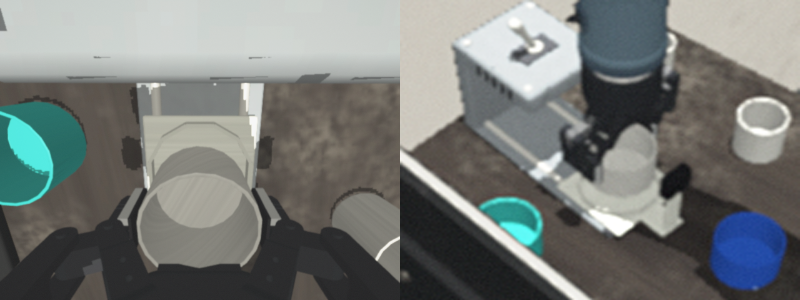

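step_arm(deltas=[[0, 0, 0, 0, 0, 0], [0, 0, 0, 0, 0, 0], [0, 0, 0, 0, 0, 0]])

```text
time: 5.85
ee_pos: [0.5236, -0.0412, 0.2338]
ee_rot: [-0.684, 0.729, -0.001, 0.001]
contact_force: [0.2, -0.3, -1.6]
finger_gap: 0.799
```

Run:
```python
from h import *
o=get_obs();print(o["ee_pos"],o["contact_force"],delta((.522,-.0415,.204),down()))
```

```text
[ 0.52357948 -0.04115292  0.23384587] [ 0.23142509 -0.25411332 -1.60169995] [ 0.4  1.6 29.8 -0.1  0.  -0.1]
```

step_arm(deltas=[[0, 1, 10, 0, 0, 0], [0, 1, 20, 0, 0, 0], [0, 1, 26, 0, 0, 0], [0, 1, 29, 0, 0, 0], [0, 1, 29, 0, 0, 0], [0, 1, 29, 0, 0, 0]])

```text
time: 6.45
ee_pos: [0.5221, -0.0411, 0.2034]
ee_rot: [-0.684, 0.729, 0.0, -0.0]
contact_force: [-0.3, 0.4, 0.1]
finger_gap: 0.8
```

step_arm(deltas=[[0, 0, 0, 0, 0, 0], [0, 0, 0, 0, 0, 0], [0, 0, 0, 0, 0, 0], [0, 0, 0, 0, 0, 0]], gripper=85)

```text
time: 6.85
ee_pos: [0.5221, -0.0411, 0.2037]
ee_rot: [-0.684, 0.729, 0.0, 0.0]
contact_force: [1.1, -0.1, -0.5]
finger_gap: 1.001
```

step_arm(deltas=[[0, 0, -20, 0, 0, 0], [0, 0, -60, 0, 0, 0], [0, 0, -110, 0, 0, 0], [0, 0, -150, 0, 0, 0], [0, 0, -190, 0, 0, 0], [0, 0, -190, 0, 0, 0], [0, 0, -190, 0, 0, 0], [0, 0, -190, 0, 0, 0]])

```text
time: 7.65
ee_pos: [0.5216, -0.0412, 0.3925]
ee_rot: [-0.684, 0.729, 0.001, -0.001]
contact_force: [-0.3, 0.8, -0.3]
finger_gap: 0.997
```

Run:
```python
from h import *
o=get_obs();print(o["ee_pos"],o["time"])
i=save("wrist","w5");crop("w5",200,40,500,265,2.6,"c5")
```

```text
[ 0.52155568 -0.0412197   0.39253771] 7.65
```

View pics/c5.png

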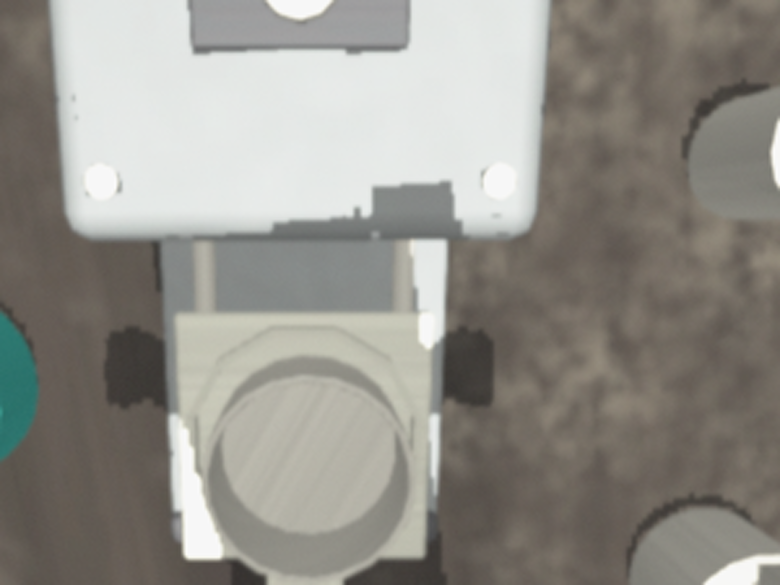

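Run:
```python
from h import *
im=load("w5")
c=lambda x,y:(200+x/2.6-.3,40+y/2.6-.3)
for q in((308,475.5),(204,475),(412,475),(308,374),(308,577)): print(atz(im,c(*q),.066).round(4))
print("dishtop",atz(im,c(305,326),.024).round(4),[atz(im,c(*q),.024).round(4) for q in((197,420),(414,420))])
crop("w5",420,60,640,280,2.7,"c6")
```

```text
[ 0.5216 -0.0423  0.066 ]
[ 0.5239 -0.009   0.066 ]
[ 0.5196 -0.0756  0.066 ]
[ 0.554  -0.0443  0.066 ]
[ 0.4869 -0.04    0.066 ]
dishtop [ 0.5646 -0.0439  0.024 ] [array([ 0.5338, -0.003 ,  0.024 ]), array([ 0.5288, -0.081 ,  0.024 ])]
```

View pics/c6.png

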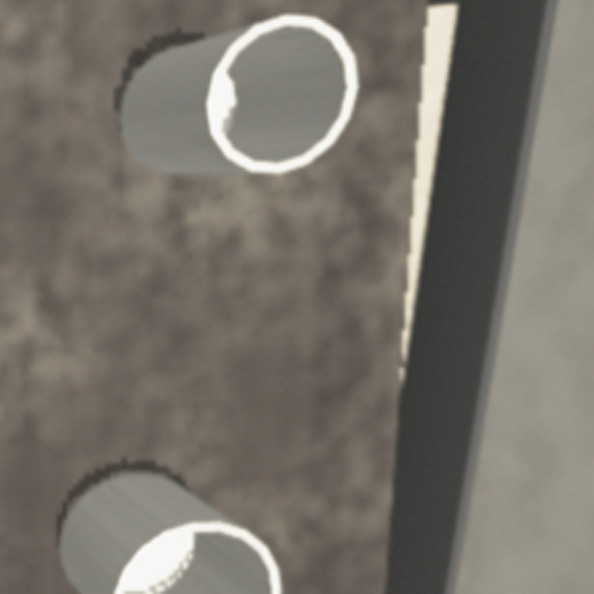

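```bash
cat >> h.py <<'E'
from scipy.optimize import minimize
def fitc(im,x0,y0,ro,ri,z,span=.02):
    "centre of a rim (outer ro, inner ri) at height z by mean radial edge strength; returns x,y,score"
    g=cv2.GaussianBlur(im["frame"],(0,0),1.0).astype(np.float32); t=np.linspace(0,2*np.pi,120,endpoint=False)
    e=np.sqrt(sum(cv2.Sobel(g,cv2.CV_32F,*d,ksize=3)**2 for d in((1,0),(0,1))).sum(2))
    def sc(p):
        s=[]
        for r in(ro,ri):
            q=proj(im,np.c_[p[0]+r*np.cos(t),p[1]+r*np.sin(t),np.full(120,z)]).astype(np.float32)
            s.append(cv2.remap(np.minimum(e,250),q[None,:,0],q[None,:,1],cv2.INTER_LINEAR)[0].mean())
        return sum(s)
    G=np.arange(-span,span+1e-9,.001); b=max(((sc((x0+a,y0+b)),a,b) for a in G for b in G))
    r=minimize(lambda p:-sc(p),(x0+b[1],y0+b[2]),method="Nelder-Mead",options=dict(initial_simplex=np.array([[0,0],[.0007,0],[0,.0007]])+[x0+b[1],y0+b[2]],xatol=1e-5))
    return np.round([*r.x,-r.fun],4)
CUP=dict(A=(.035,.031,.052),B=(.0275,.024,.06),C=(.0205,.017,.068))
def cup(im,n,x,y,h=0,span=.02):
    ro,ri,H=CUP[n]; return fitc(im,x,y,ro,ri,H+h,span)
E
python3 - <<'E'
from h import *
w5=load("w5");w1=load("w1");t=load("top1")
print("A w5",cup(w5,"A",.522,-.042,.014,.01))
print("A w1",cup(w1,"A",.434,.092),"top",cup(t,"A",.434,.092), "w2",cup(load("w2"),"A",.434,.092))
print("B w1",cup(w1,"B",.457,-.192),"top",cup(t,"B",.457,-.192))
print("C w1",cup(w1,"C",.611,-.203),"top",cup(t,"C",.611,-.203),"w5",cup(w5,"C",.611,-.203))
print("dish w1",fitc(w1,.523,-.042,.0395,.0395,.024,.01),"top",fitc(t,.523,-.042,.0395,.0395,.024,.01))
E
```

```text
A w5 [ 5.191000e-01 -4.050000e-02  2.041745e+02]
A w1 [4.323000e-01 9.210000e-02 4.261598e+02] top [4.342000e-01 9.040000e-02 4.473658e+02] w2 [4.319000e-01 9.280000e-02 2.629179e+02]
B w1 [ 4.557000e-01 -1.942000e-01  4.399601e+02] top [ 4.530000e-01 -1.928000e-01  4.603762e+02]
C w1 [ 6.104000e-01 -2.025000e-01  4.588866e+02] top [ 6.117000e-01 -2.019000e-01  4.598907e+02] w5 [ 6.103000e-01 -2.023000e-01  4.799601e+02]
dish w1 [ 5.130000e-01 -5.290000e-02  1.718219e+02] top [ 5.309000e-01 -2.650000e-02  2.140915e+02]
```

Run:
```python
from h import *
print(delta((.4555,-.194,.32),down()))
```

```text
[156.7  56.   72.4   0.2  -0.   -0. ]
```

step_arm(deltas=[[40, 14, 20, 0, 0, 0], [80, 28, 40, 0, 0, 0], [120, 42, 60, 0, 0, 0], [157, 56, 72, 0, 0, 0], [157, 56, 72, 0, 0, 0], [157, 56, 72, 0, 0, 0], [157, 56, 72, 0, 0, 0]])

```text
time: 8.4
ee_pos: [0.4567, -0.1931, 0.3214]
ee_rot: [-0.685, 0.729, 0.0, 0.0]
contact_force: [-0.1, 0.2, -0.0]
finger_gap: 0.999
```

Run:
```python
from h import *
o=get_obs();print(o["ee_pos"],o["time"]);i=save("wrist","w6")
b=cup(i,"B",.4555,-.194,0,.03);print(b,"C",cup(i,"C",.611,-.203))
print(delta((b[0],b[1],.217),down()))
```

```text
[ 0.45673636 -0.19307344  0.32137275] 8.4
[ 4.551000e-01 -1.948000e-01  2.839819e+02] C [ 0.6062 -0.2021 85.0137]
[ 2.100e+00  1.700e+00  1.046e+02 -0.000e+00  0.000e+00  1.000e-01]
```

View pics/w6.png

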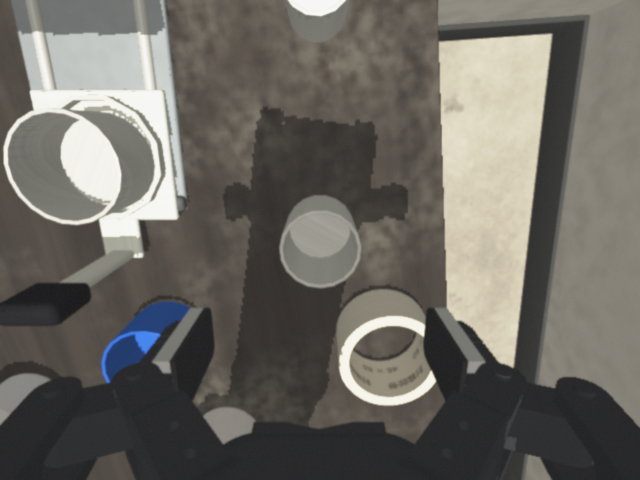

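step_arm(deltas=[[2, 2, 30, 0, 0, 0], [2, 2, 70, 0, 0, 0], [2, 2, 95, 0, 0, 0], [2, 2, 105, 0, 0, 0], [2, 2, 105, 0, 0, 0], [2, 2, 105, 0, 0, 0]])

```text
time: 9.05
ee_pos: [0.4549, -0.1958, 0.2177]
ee_rot: [-0.684, 0.729, -0.001, 0.0]
contact_force: [-0.4, 0.3, -0.3]
finger_gap: 0.994
```

step_arm(deltas=[[0, 0, 0, 0, 0, 0], [0, 0, 0, 0, 0, 0], [0, 0, 0, 0, 0, 0], [0, 0, 0, 0, 0, 0], [0, 0, 0, 0, 0, 0], [0, 0, 0, 0, 0, 0], [0, 0, 0, 0, 0, 0]], gripper=46, force=40)

```text
time: 9.75
ee_pos: [0.4547, -0.1963, 0.2181]
ee_rot: [-0.684, 0.729, -0.001, 0.0]
contact_force: [-2.3, 0.5, 10.4]
finger_gap: 0.62
```

step_arm(deltas=[[0, 0, -10, 0, 0, 0], [0, 0, -30, 0, 0, 0], [0, 0, -60, 0, 0, 0], [0, 0, -60, 0, 0, 0], [0, 0, -60, 0, 0, 0]])

```text
time: 10.25
ee_pos: [0.4542, -0.1963, 0.2776]
ee_rot: [-0.684, 0.729, -0.001, 0.0]
contact_force: [-0.1, -0.6, -1.5]
finger_gap: 0.615
```

Run:
```python
from h import *
o=get_obs();print(o["ee_pos"],o["finger_gap"],o["contact_force"]);i=save("wrist","w7");s=save("side","s7")
u=np.round(proj(s,(.455,-.195,.1))[0]).astype(int);print(u)
crop("s7",u[0]-60,u[1]-60,u[0]+60,u[1]+75,4,"a")
cv2.imwrite("pics/v7.png",np.hstack([cv2.resize(cv2.imread("pics/w7.png"),(440,330)),cv2.resize(cv2.imread("pics/a.png"),(293,330))]))
```

```text
[ 0.45423328 -0.19632156  0.277574  ] 0.6147402970908534 [-0.13264179 -0.60366894 -1.45054258]
[385 206]
```

View pics/v7.png

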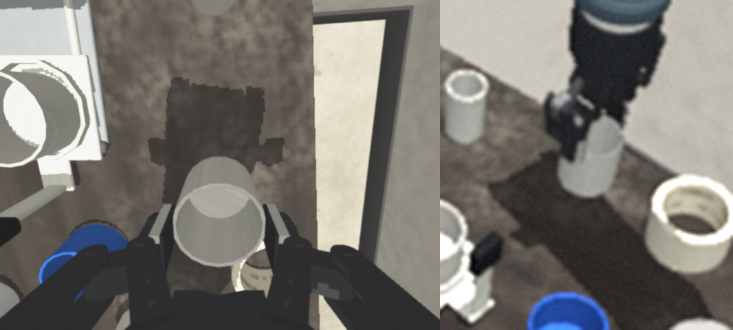

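Run:
```python
from h import *
i=load("w7");o=get_obs();r=R.from_quat(o["ee_rot"])
b=cup(i,"B",.4545,-.196,.0595,.008);print(b, r.inv().apply(np.r_[b[:2],.12]-o["ee_pos"])*1e3)
print("A w6",cup(load("w6"),"A",.521,-.042,.014,.01),atz(load("w6"),(64,166),.066))
t=get_image("top");print("A top",cup(t,"A",.521,-.042,.014,.01), "C",cup(t,"C",.611,-.202))
print(delta((.521,-.0418,.33),down()))
```

```text
[ 4.544000e-01 -1.978000e-01  2.453769e+02] [  1.73388056  -1.05349294 156.20777136]
A w6 [ 5.190000e-01 -4.220000e-02  3.868137e+02] [ 0.52031401 -0.04412456  0.066     ]
A top [ 5.18000e-01 -4.16000e-02  3.31891e+02] C [ 6.117000e-01 -2.018000e-01  4.608804e+02]
[-1.582e+02 -5.730e+01 -5.410e+01  1.000e-01  0.000e+00 -1.000e-01]
```

step_arm(deltas=[[0, 0, -35, 0, 0, 0], [0, 0, -68, 0, 0, 0], [-50, -18, -68, 0, 0, 0], [-100, -36, -68, 0, 0, 0], [-140, -50, -68, 0, 0, 0], [-158, -56, -68, 0, 0, 0], [-158, -56, -68, 0, 0, 0], [-158, -56, -68, 0, 0, 0], [-158, -56, -68, 0, 0, 0]])

```text
time: 11.3
ee_pos: [0.5195, -0.0436, 0.344]
ee_rot: [-0.683, 0.73, 0.0, -0.001]
contact_force: [0.3, -1.3, -0.3]
finger_gap: 0.617
```

Run:
```python
from h import *
i=save("wrist","w8");o=get_obs();print(o["ee_pos"],o["contact_force"]);print(delta((.5202,-.0412,.275),down()))
print("A",cup(i,"A",.520,-.042,.014,.008))
```

```text
[ 0.51952262 -0.04365228  0.34419566] [-1.1325648  -0.27147476 -0.14589246]
[-2.5 -0.6 69.2  0.1 -0.  -0.2]
A [ 5.2350e-01 -4.2600e-02  1.5668e+02]
```

step_arm(deltas=[[-2, -1, 20, 0, 0, 0], [-2, -1, 40, 0, 0, 0], [-2, -1, 50, 0, 0, 0], [-2, -1, 50, 0, 0, 0], [-2, -1, 50, 0, 0, 0]])

```text
time: 11.85
ee_pos: [0.5213, -0.0406, 0.2951]
ee_rot: [-0.684, 0.73, -0.0, 0.0]
contact_force: [-1.2, 0.4, -0.7]
finger_gap: 0.619
```

Run:
```python
from h import *
i=save("wrist","w9");o=get_obs();print(o["ee_pos"],o["contact_force"])
crop("w9",140,100,500,370,2.2,"c9")
```

```text
[ 0.52153562 -0.040446    0.29542666] [ 0.02623365 -0.03719654  0.00022159]
```

View pics/c9.png

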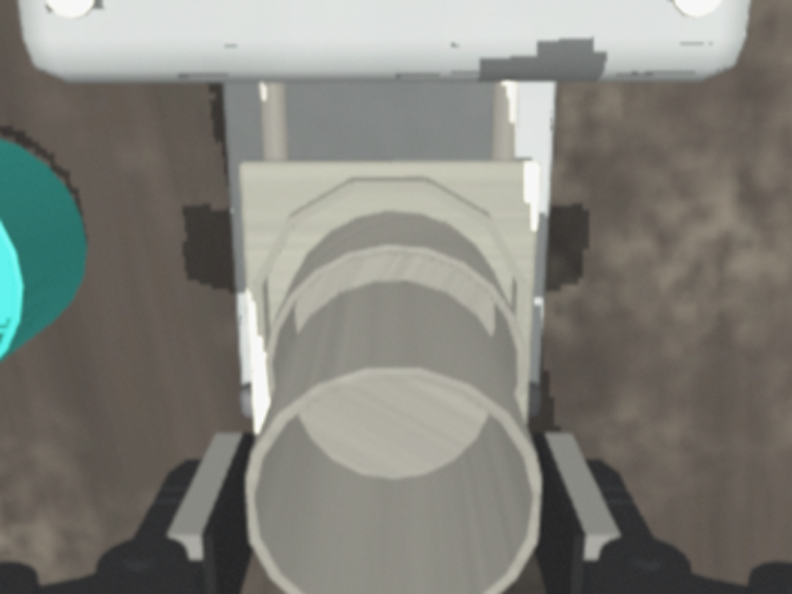

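Run:
```python
from h import *
im=load("w9"); c=lambda x,y:(140+x/2.2-.27,100+y/2.2-.27)
d=np.array([np.cos(PSI),np.sin(PSI),0])
for n,q,z,r in(("A front",(398,245),.066,.035),("Btop",(394,367),.1377,.0275),("Bbot",(396,281),.0777,.0275),("dish",(388,178),.024,.0395)):
    print(n,(atz(im,c(*q),z)-r*d).round(4))
for n,a,b,z in(("A",(268,345),(528,345),.066),("B",(247,487),(541,487),.1377)):
    print(n,atz(im,c(*a),z).round(4),atz(im,c(*b),z).round(4))
```

```text
A front [ 0.5187 -0.0429  0.066 ]
Btop [ 0.5213 -0.042   0.1377]
Bbot [ 0.52   -0.0425  0.0777]
dish [ 0.5253 -0.0406  0.024 ]
A [ 0.5291 -0.0095  0.066 ] [ 0.5247 -0.0774  0.066 ]
B [ 0.5278 -0.0163  0.1377] [ 0.5244 -0.0682  0.1377]
```

step_arm(deltas=[[1, 2, 0, 0, 0, 0], [1, 2, 8, 0, 0, 0], [1, 2, 16, 0, 0, 0], [1, 2, 24, 0, 0, 0], [1, 2, 24, 0, 0, 0]])

```text
time: 12.4
ee_pos: [0.5185, -0.0409, 0.2692]
ee_rot: [-0.684, 0.729, 0.001, -0.001]
contact_force: [-0.0, -0.4, -0.7]
finger_gap: 0.618
```

step_arm(deltas=[[0, 0, 10, 0, 0, 0], [0, 0, 20, 0, 0, 0], [0, 0, 28, 0, 0, 0], [0, 0, 30, 0, 0, 0], [0, 0, 31, 0, 0, 0], [0, 0, 31, 0, 0, 0]])

```text
time: 13.0
ee_pos: [0.5192, -0.0409, 0.2397]
ee_rot: [-0.684, 0.729, -0.0, 0.0]
contact_force: [0.1, -0.2, -0.9]
finger_gap: 0.621
```

step_arm(deltas=[[0, 0, 2, 0, 0, 0], [0, 0, 2.5, 0, 0, 0], [0, 0, 2.5, 0, 0, 0]])

```text
time: 13.3
ee_pos: [0.5191, -0.041, 0.2372]
ee_rot: [-0.684, 0.729, -0.0, 0.0]
contact_force: [0.1, 0.4, 0.2]
finger_gap: 0.617
```

step_arm(deltas=[[0, 0, 0, 0, 0, 0], [0, 0, 0, 0, 0, 0], [0, 0, 0, 0, 0, 0], [0, 0, 0, 0, 0, 0], [0, 0, 0, 0, 0, 0]], gripper=80)

```text
time: 13.8
ee_pos: [0.5191, -0.0409, 0.2372]
ee_rot: [-0.684, 0.729, -0.0, 0.0]
contact_force: [-0.4, 0.4, 0.1]
finger_gap: 0.939
```

step_arm(deltas=[[0, 0, -20, 0, 0, 0], [0, 0, -60, 0, 0, 0], [0, 0, -110, 0, 0, 0], [0, 0, -140, 0, 0, 0], [0, 0, -140, 0, 0, 0], [0, 0, -140, 0, 0, 0]])

```text
time: 14.4
ee_pos: [0.5191, -0.041, 0.3775]
ee_rot: [-0.684, 0.729, -0.0, 0.0]
contact_force: [-0.5, -0.3, -0.3]
finger_gap: 0.935
```

Run:
```python
from h import *
i=save("wrist","w10");o=get_obs();print(o["ee_pos"],o["contact_force"],o["time"])
print("B nested",cup(i,"B",.5195,-.042,.018,.006),"A",cup(i,"A",.5195,-.042,.014,.006))
print(delta((.6108,-.2022,.34),down()))
```

```text
[ 0.51866977 -0.04102854  0.3764098 ] [ 0.00583749  0.6173127  -0.86699013] 14.45
B nested [ 5.257000e-01 -4.840000e-02  1.599266e+02] A [ 5.246000e-01 -4.290000e-02  2.164844e+02]
[ 1.550e+02 -1.023e+02  3.630e+01  1.000e-01 -0.000e+00 -1.000e-01]
```

step_arm(deltas=[[45, -25, 0, 0, 0, 0], [90, -50, 0, 0, 0, 0], [130, -80, 10, 0, 0, 0], [155, -102, 36, 0, 0, 0], [155, -102, 36, 0, 0, 0], [155, -102, 36, 0, 0, 0], [155, -102, 36, 0, 0, 0]])

```text
time: 15.15
ee_pos: [0.6108, -0.2006, 0.3406]
ee_rot: [-0.685, 0.729, 0.001, -0.0]
contact_force: [0.1, 0.0, 0.5]
finger_gap: 0.937
```

Run:
```python
from h import *
i=save("wrist","w11");o=get_obs();print(o["ee_pos"],o["contact_force"],o["time"])
c=cup(i,"C",.611,-.202,0,.02);print(c,delta((c[0],c[1]+.0005,.2274),down()))
crop("w10",160,100,480,340,1.25,"a");crop("w11",160,100,480,340,1.25,"b")
cv2.imwrite("pics/v11.png",np.hstack([cv2.imread("pics/a.png"),cv2.imread("pics/b.png")]))
```

```text
[ 0.61093208 -0.20052358  0.34130908] [ 0.22169984  0.52885655 -1.12100421] 15.2
[ 6.104000e-01 -2.023000e-01  3.043774e+02] [1.400e+00 4.000e-01 1.139e+02 0.000e+00 0.000e+00 1.000e-01]
```

View pics/v11.png

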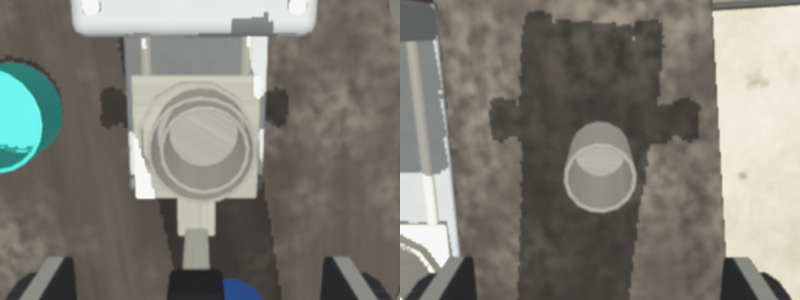

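step_arm(deltas=[[1, 0, 40, 0, 0, 0], [1, 0, 80, 0, 0, 0], [1, 0, 105, 0, 0, 0], [1, 0, 114, 0, 0, 0], [1, 0, 114, 0, 0, 0], [1, 0, 114, 0, 0, 0]])

```text
time: 15.8
ee_pos: [0.6118, -0.2029, 0.229]
ee_rot: [-0.684, 0.729, -0.001, 0.001]
contact_force: [0.6, -0.4, 0.5]
finger_gap: 0.938
```

step_arm(deltas=[[0, 0, 0, 0, 0, 0], [0, 0, 0, 0, 0, 0], [0, 0, 0, 0, 0, 0], [0, 0, 0, 0, 0, 0], [0, 0, 0, 0, 0, 0], [0, 0, 0, 0, 0, 0], [0, 0, 0, 0, 0, 0], [0, 0, 0, 0, 0, 0]], gripper=32, force=40)

```text
time: 16.6
ee_pos: [0.6117, -0.2032, 0.2285]
ee_rot: [-0.684, 0.729, -0.001, 0.001]
contact_force: [-0.1, 1.1, 7.2]
finger_gap: 0.458
```

step_arm(deltas=[[0, 0, -10, 0, 0, 0], [0, 0, -40, 0, 0, 0], [0, 0, -80, 0, 0, 0], [0, 0, -120, 0, 0, 0], [0, 0, -128, 0, 0, 0], [0, 0, -128, 0, 0, 0], [0, 0, -128, 0, 0, 0]])

```text
time: 17.3
ee_pos: [0.6104, -0.2031, 0.3541]
ee_rot: [-0.684, 0.729, 0.001, -0.001]
contact_force: [0.3, -0.4, -0.1]
finger_gap: 0.462
```

Run:
```python
from h import *
o=get_obs();print(o["ee_pos"],o["contact_force"],o["time"],o["finger_gap"])
w=load("w10");print("B est",atz(w,(322.8,217.6),.078), [atz(w,(160+a/1.25,100+b/1.25),.078).round(4) for a,b in((156,148),(251,148),(203,195),(205,99))])
i=get_image("top");print("B top",cup(i,"B",.52,-.042,.018,.006),"A",cup(i,"A",.52,-.042,.014,.006))
np.save("pics/t12.npy",i,allow_pickle=True)
w=save("wrist","w12");z=o["ee_pos"][2]-.2274;print("C held",cup(w,"C",.6105,-.202,z,.006))
print(delta((.5195,-.0412,.36),down()))
```

```text
[ 0.61035587 -0.20308405  0.35412473] [ 0.25006925 -0.44515034 -0.06348646] 17.3 0.46179643938811077
B est [ 0.53070172 -0.0463662   0.078     ] [array([ 0.5319, -0.0177,  0.078 ]), array([ 0.5282, -0.075 ,  0.078 ]), array([ 0.5   , -0.0442,  0.078 ]), array([ 0.5594, -0.049 ,  0.078 ])]
B top [ 5.266000e-01 -4.510000e-02  3.442294e+02] A [ 5.23600e-01 -4.44000e-02  3.26618e+02]
C held [ 6.095000e-01 -2.040000e-01  2.367656e+02]
[-155.7  100.9   -6.3    0.2    0.    -0. ]
```

```bash
cat > ov.py <<'E'
from h import *
def tile(fr,im,P,circs,half,w=400,h=300):
    u=proj(im,P)[0]; s=w/(2*half); hh=h/(2*s)
    M=np.array([[s,0,-s*(u[0]-half)],[0,s,-s*(u[1]-hh)]])
    a=cv2.warpAffine(np.ascontiguousarray(fr[:,:,::-1]),M,(w,h),flags=cv2.INTER_CUBIC); b=a.copy()
    t=np.linspace(0,2*np.pi,100)
    for (x,y,r,z,col) in circs:
        q=proj(im,np.c_[x+r*np.cos(t),y+r*np.sin(t),np.full(100,z)])@M[:,:2].T+M[:,2]
        cv2.polylines(b,[np.round(q*16).astype(np.int32)],True,col,1,cv2.LINE_AA,4)
    return np.vstack([a,b])
E
python3 - <<'E'
from ov import *
w=load("w10");t=load("t12")
for im,n in((w,"w10"),(t,"t12")):
    for sp in(.004,.008): print(n,"B",cup(im,"B",.528,-.045,.018,sp),"A",cup(im,"A",.525,-.044,.014,sp))
B=cup(w,"B",.528,-.045,.018,.004);A=cup(w,"A",.525,-.044,.014,.004)
B2=cup(t,"B",.528,-.045,.018,.004);A2=cup(t,"A",.525,-.044,.014,.004)
f=lambda A,B:[(A[0],A[1],.035,.066,(0,0,255)),(B[0],B[1],.0275,.078,(255,0,0)),(.5225,-.0415,.0395,.024,(0,160,0))]
cv2.imwrite("pics/v12.png",np.hstack([tile(w["frame"],w,(.525,-.044,.05),f(A,B),70),tile(t["frame"],t,(.525,-.044,.05),f(A2,B2),26)]))
E
```

```text
w10 B [ 5.281000e-01 -4.620000e-02  2.106579e+02] A [ 5.246000e-01 -4.290000e-02  2.164839e+02]
w10 B [ 5.281000e-01 -4.620000e-02  2.106579e+02] A [ 5.246000e-01 -4.290000e-02  2.164839e+02]
t12 B [ 5.295000e-01 -4.140000e-02  3.564505e+02] A [ 5.23600e-01 -4.44000e-02  3.26618e+02]
t12 B [ 5.295000e-01 -4.140000e-02  3.564505e+02] A [ 5.23600e-01 -4.44000e-02  3.26618e+02]
```

View pics/v12.png

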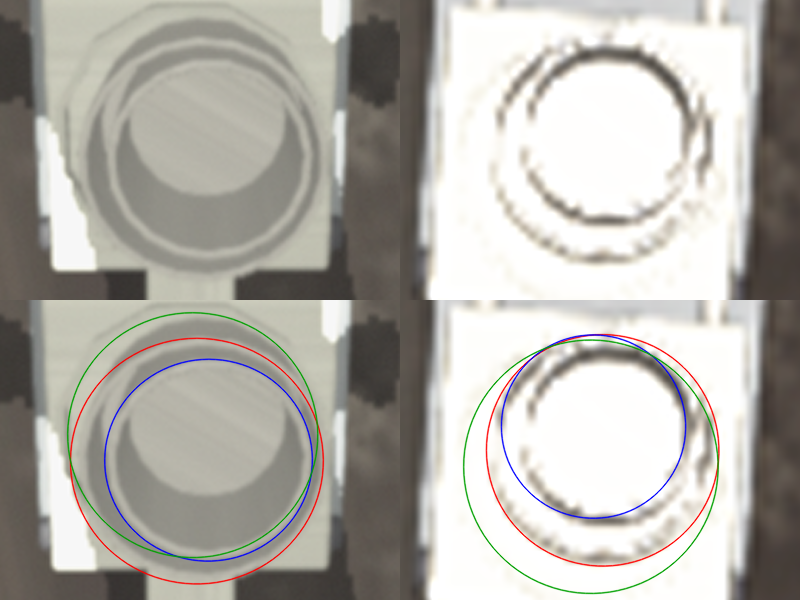

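step_arm(deltas=[[0, 45, 0, 0, 0, 0], [-10, 80, 0, 0, 0, 0], [-55, 93, 0, 0, 0, 0], [-100, 93, 0, 0, 0, 0], [-140, 93, 0, 0, 0, 0], [-152, 93, 0, 0, 0, 0], [-152, 93, 0, 0, 0, 0], [-152, 93, 30, 0, 0, 0], [-152, 93, 30, 0, 0, 0], [-152, 93, 30, 0, 0, 0], [-152, 93, 30, 0, 0, 0]])

```text
time: 18.5
ee_pos: [0.5282, -0.0466, 0.3258]
ee_rot: [-0.684, 0.73, -0.0, 0.0]
contact_force: [-0.1, -0.1, -0.1]
finger_gap: 0.454
```

Run:
```python
from ov import *
o=get_obs();print(o["ee_pos"],o["contact_force"],o["time"]);i=save("wrist","w13")
z=o["ee_pos"][2]-.2285; x,y=.527,-.0455; X,Y=o["ee_pos"][:2]
c=[(x,y,.0275,.078,(255,0,0)),(x,y-.001,.031,.066,(0,0,255)),(X,Y,.0205,z+.068,(0,160,0)),(X,Y,.0205,z,(0,200,200))]
a=tile(i["frame"],i,(x,y,.1),c,100,400,300)
cv2.imwrite("pics/v13.png",np.hstack([a[:300],a[300:]]));print(z)
```

```text
[ 0.52816835 -0.04655119  0.3258303 ] [-0.07122738 -0.07912934 -0.13850196] 18.5
0.0973303027461502
```

View pics/v13.png

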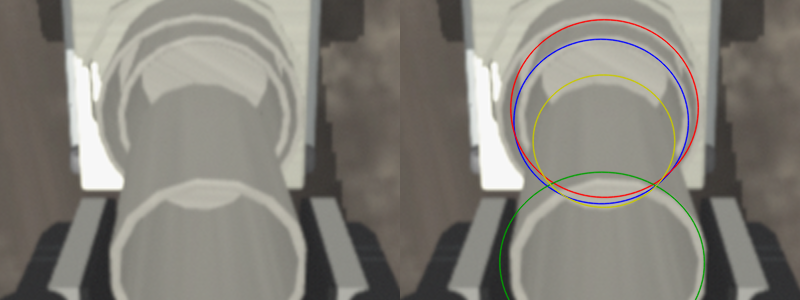

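step_arm(deltas=[[-1, -0.5, 8, 0, 0, 0], [-1, -0.5, 16, 0, 0, 0], [-1, -0.5, 24, 0, 0, 0], [-1, -0.5, 32, 0, 0, 0], [-1, -0.5, 34, 0, 0, 0], [-1, -0.5, 34, 0, 0, 0]])

```text
time: 19.15
ee_pos: [0.5283, -0.0445, 0.2906]
ee_rot: [-0.684, 0.729, 0.0, -0.0]
contact_force: [0.0, 0.5, -1.5]
finger_gap: 0.458
```

step_arm(deltas=[[0, 0, 10, 0, 0, 0], [0, 0, 20, 0, 0, 0], [0, 0, 30, 0, 0, 0], [0, 0, 36, 0, 0, 0], [0, 0, 38, 0, 0, 0], [0, 0, 38, 0, 0, 0], [0, 0, 38, 0, 0, 0]])

```text
time: 19.85
ee_pos: [0.5286, -0.0445, 0.2534]
ee_rot: [-0.684, 0.729, -0.0, 0.0]
contact_force: [0.3, 0.6, -0.5]
finger_gap: 0.453
```

step_arm(deltas=[[0, 0, 1.5, 0, 0, 0], [0, 0, 1.5, 0, 0, 0], [0, 0, 1.5, 0, 0, 0]])

```text
time: 20.15
ee_pos: [0.5285, -0.0446, 0.2518]
ee_rot: [-0.684, 0.729, -0.0, 0.0]
contact_force: [-0.1, 0.0, -1.0]
finger_gap: 0.461
```

step_arm(deltas=[[0, 0, 0, 0, 0, 0], [0, 0, 0, 0, 0, 0], [0, 0, 0, 0, 0, 0], [0, 0, 0, 0, 0, 0], [0, 0, 0, 0, 0, 0]], gripper=70)

```text
time: 20.65
ee_pos: [0.5284, -0.0446, 0.2517]
ee_rot: [-0.684, 0.729, -0.0, 0.0]
contact_force: [0.7, -0.4, 0.6]
finger_gap: 0.822
```

step_arm(deltas=[[0, 0, -20, 0, 0, 0], [0, 0, -60, 0, 0, 0], [0, 0, -110, 0, 0, 0], [0, 0, -130, 0, 0, 0], [0, 0, -130, 0, 0, 0], [0, 0, -130, 0, 0, 0]])

```text
time: 21.25
ee_pos: [0.5282, -0.0446, 0.3815]
ee_rot: [-0.684, 0.729, -0.0, -0.0]
contact_force: [0.1, -0.1, -0.4]
finger_gap: 0.823
```

Run:
```python
from h import *
o=get_obs();print(o["ee_pos"],o["contact_force"],o["time"]);w=save("wrist","w14")
print("C",cup(w,"C",.528,-.045,.022,.008),"B",cup(w,"B",.527,-.0455,.018,.006))
h=np.array([.5225,-.0415])-.075*np.array([np.cos(PSI),np.sin(PSI)]);print("handle",h)
```

```text
[ 0.52821556 -0.04459744  0.38152438] [ 0.12175517 -0.05241902 -0.44473359] 21.25
C [ 5.269000e-01 -4.350000e-02  2.012977e+02] B [ 5.287000e-01 -4.650000e-02  2.191888e+02]
handle [ 0.44764879 -0.03677812]
```

step_arm(deltas=[[0, 20, 0, 0, 0, -8], [-1, 40, 0, 0, 0, -16], [-2, 60, 0, 0, 0, -24], [-3, 81, 0, 0, 0, -32], [-3, 81, 0, 0, 0, -40], [-3, 81, 0, 0, 0, -48], [-3, 81, 0, 0, 0, -56], [-3, 81, 0, 0, 0, -64], [-3, 81, 0, 0, 0, -72], [-3, 81, 0, 0, 0, -80], [-3, 81, 0, 0, 0, -88], [-3, 81, 0, 0, 0, -90]])

```text
time: 22.5
ee_pos: [0.4472, -0.0365, 0.3801]
ee_rot: [1.0, -0.03, -0.002, -0.0]
contact_force: [0.3, -0.0, -0.2]
finger_gap: 0.82
```

step_arm(deltas=[[0, 0, 0, 0, 0, -8], [0, 0, 0, 0, 0, -16], [0, 0, 0, 0, 0, -24], [0, 0, 0, 0, 0, -32], [0, 0, 0, 0, 0, -40], [0, 0, 0, 0, 0, -48], [0, 0, 0, 0, 0, -56], [0, 0, 0, 0, 0, -64], [0, 0, 0, 0, 0, -72], [0, 0, 0, 0, 0, -80], [0, 0, 0, 0, 0, -88], [0, 0, 0, 0, 0, -90]])

```text
time: 23.7
ee_pos: [0.4472, -0.0365, 0.3802]
ee_rot: [0.728, 0.686, -0.001, -0.002]
contact_force: [-0.2, -0.9, 0.1]
finger_gap: 0.818
```

```bash
cat > chk.py <<'E'
from h import *
def black(im,P,half=30,th=60):
    u=np.round(proj(im,P)[0]).astype(int); f=im["frame"].max(2)[u[1]-half:u[1]+half,u[0]-half:u[0]+half]
    n,l,s,c=cv2.connectedComponentsWithStats((f<th).astype(np.uint8)); 
    return [(s[k][4],s[k][:4]+[u[0]-half,u[1]-half,0,0],c[k]+u-half) for k in range(1,n) if s[k][4]>20],u
def grid(im,n,h0,x,y):
    for h in h0: print(n,round(h,3),cup(im,n,x,y,h,.005))
E
python3 - <<'E'
from chk import *
o=get_obs();print(o["ee_pos"],o["q"],o["time"],delta((.4476,-.0368,.262),down(PSI+np.pi)))
s=save("side","s15");t=save("top","t15");w=save("wrist","w15")
w=load("w14")
grid(w,"C",(.002,.012,.022,.032,.042),.527,-.044)
for n in("s15",):
    print(n,black(load(n),(.4476,-.0368,.10),15))
i=load("s15");print("C side",cup(i,"C",.527,-.044,.022,.01));grid(i,"C",(.012,.022,.032,.05),.527,-.044)
tp=(331.3-.4,169-.4);top=load("top1");print("tip",atz(top,tp,.207),proj(load("side1"),atz(top,tp,.209)))
print("pivot top",atz(top,(240+382/3.8-.4,138+138/3.8-.4),.158),"w5",atz(load("w5"),(315,42),.155))
E
```

```text
[ 0.44715428 -0.03652484  0.38018964] [ 0.74349409  0.35792497 -0.90093523  2.03283402  0.35164692  0.9141807
  1.16499525] 23.7 [-4.000e-01  8.000e-01  1.182e+02 -2.000e-01 -1.000e-01  2.000e-01]
C 0.002 [ 5.223000e-01 -4.490000e-02  1.569624e+02]
C 0.012 [ 5.242000e-01 -4.150000e-02  1.672705e+02]
C 0.022 [ 5.269000e-01 -4.350000e-02  2.012977e+02]
C 0.032 [ 5.300000e-01 -4.380000e-02  1.913889e+02]
C 0.042 [ 5.308000e-01 -4.420000e-02  1.760133e+02]
s15 ([(np.int32(273), array([337, 241,  21,  23]), array([346.73260073, 252.86446886]))], array([343, 249]))
C side [ 5.280000e-01 -4.800000e-02  3.229437e+02]
C 0.012 [ 5.333000e-01 -5.400000e-02  3.224296e+02]
C 0.022 [ 5.280000e-01 -4.800000e-02  3.229437e+02]
C 0.032 [ 5.222000e-01 -4.250000e-02  3.233943e+02]
C 0.05 [ 5.327000e-01 -4.580000e-02  2.979467e+02]
tip [ 0.64731535 -0.02741041  0.207     ] [[271.06720004 169.22959825]]
pivot top [ 0.64609449 -0.04787553  0.158     ] w5 [ 0.63852486 -0.04818771  0.155     ]
```

Run:
```python
from chk import *
print(black(load("side1"),(.4476,-.0368,.10),15))
w=load("w15");r,u=black(w,(.4476,-.0368,.10),70);print(u)
for a in r: print(a[0],a[1],a[2].round(1))
for z in(.083,.117):print(z,proj(w,[(x,y,z) for x in(.4406,.4546) for y in(-.0538,-.0198)]).round())
```

```text
([(np.int32(156), array([338, 241,  14,  18]), array([344.38461538, 249.73076923]))], array([343, 249]))
[319 241]
26 [339 213   7  13] [342.2 219.9]
1280 [297 224  52  30] [321.  239.8]
0.083 [[296. 227.]
 [341. 224.]
 [298. 245.]
 [342. 242.]]
0.117 [[293. 240.]
 [344. 237.]
 [295. 260.]
 [345. 257.]]
```

step_arm(deltas=[[1, 0, 40, 0, 0, 0], [1, 0, 80, 0, 0, 0], [1, 0, 110, 0, 0, 0], [1, 0, 118, 0, 0, 0], [1, 0, 118, 0, 0, 0], [1, 0, 118, 0, 0, 0]])

```text
time: 24.45
ee_pos: [0.4484, -0.0352, 0.2646]
ee_rot: [0.729, 0.684, 0.001, 0.0]
contact_force: [0.1, -1.3, 0.4]
finger_gap: 0.821
```

step_arm(deltas=[[0, 0, 0, 0, 0, 0], [0, 0, 0, 0, 0, 0], [0, 0, 0, 0, 0, 0], [0, 0, 0, 0, 0, 0], [0, 0, 0, 0, 0, 0], [0, 0, 0, 0, 0, 0], [0, 0, 0, 0, 0, 0]], gripper=26, force=40)

```text
time: 25.15
ee_pos: [0.4485, -0.035, 0.2648]
ee_rot: [0.729, 0.684, 0.001, 0.001]
contact_force: [-1.0, 1.4, 5.9]
finger_gap: 0.388
```

Run:
```python
from chk import *
o=get_obs();print(o["ee_pos"],o["q"].round(2),o["contact_force"],o["finger_gap"],o["time"]);p=o["ee_pos"]
for k in(.135,):print(delta(p+k*np.array([np.cos(PSI),np.sin(PSI),0]),down(PSI+np.pi)))
```

```text
[ 0.4485171  -0.03495334  0.2648238 ] [ 0.58  0.55 -0.74  2.12  0.59  0.68  0.95] [-0.99054367  1.39788514  5.855349  ] 0.3881277951559779 25.15
[ 1.00e-01  1.35e+02  3.00e-01  1.00e-01 -0.00e+00 -1.00e-01]
```

step_arm(deltas=[[0, 4, 0, 0, 0, 0], [0, 12, 0, 0, 0, 0], [0, 22, 0, 0, 0, 0], [0, 32, 0, 0, 0, 0], [0, 42, 0, 0, 0, 0], [0, 52, 0, 0, 0, 0], [0, 62, 0, 0, 0, 0], [0, 72, 0, 0, 0, 0], [0, 82, 0, 0, 0, 0], [0, 92, 0, 0, 0, 0], [0, 100, 0, 0, 0, 0], [0, 104, 0, 0, 0, 0]])

```text
time: 26.35
ee_pos: [0.5526, -0.0416, 0.2649]
ee_rot: [0.729, 0.684, 0.001, 0.0]
contact_force: [-1.5, 0.9, 7.3]
finger_gap: 0.391
```

step_arm(deltas=[[0, 5, 0, 0, 0, 0], [0, 11, 0, 0, 0, 0], [0, 16, 0, 0, 0, 0], [0, 20, 0, 0, 0, 0], [0, 23, 0, 0, 0, 0], [0, 25, 0, 0, 0, 0], [0, 25, 0, 0, 0, 0], [0, 25, 0, 0, 0, 0]])

```text
time: 27.15
ee_pos: [0.5736, -0.0425, 0.2648]
ee_rot: [0.729, 0.684, -0.004, -0.003]
contact_force: [-18.0, 0.7, 23.9]
finger_gap: 0.389
```

step_arm(deltas=[[0, -2, 0, 0, 0, 0], [0, -4, 0, 0, 0, 0], [0, -4, 0, 0, 0, 0]])

```text
time: 27.45
ee_pos: [0.5721, -0.0427, 0.2648]
ee_rot: [0.729, 0.684, 0.0, -0.0]
contact_force: [-4.0, 1.5, 9.6]
finger_gap: 0.39
```

step_arm(deltas=[[0, 0, 0, 0, 0, 0], [0, 0, 0, 0, 0, 0], [0, 0, 0, 0, 0, 0], [0, 0, 0, 0, 0, 0], [0, 0, 0, 0, 0, 0]], gripper=70)

```text
time: 27.95
ee_pos: [0.5726, -0.0435, 0.2636]
ee_rot: [0.729, 0.684, -0.0, -0.0]
contact_force: [0.2, -0.4, 0.6]
finger_gap: 0.818
```

step_arm(deltas=[[0, -10, -20, 0, 0, 0], [0, -20, -50, 0, 0, 0], [0, -30, -90, 0, 0, 0], [0, -30, -110, 0, 0, 0], [0, -30, -110, 0, 0, 0], [0, -30, -110, 0, 0, 0]])

```text
time: 28.55
ee_pos: [0.5426, -0.0417, 0.3736]
ee_rot: [0.729, 0.684, -0.0, 0.0]
contact_force: [0.3, -0.3, -1.0]
finger_gap: 0.818
```

Run:
```python
from chk import *
o=get_obs();print(o["ee_pos"],o["contact_force"],o["time"])
s=save("side","s16");w=save("wrist","w16")
for x in(.565,.570,.575):print(proj(s,(x,-.044,.1)).round(1))
print(black(s,(.57,-.044,.10),20))
r,u=black(w,(.57,-.044,.10),60)
for a in r: print(a[0],a[1],a[2].round(1))
for x in(.565,.575):print(x,proj(w,[(x+d,y,z) for d,z in((-.007,.083),(.007,.117)) for y in(-.061,-.027)]).round().tolist())
print("white-ish tip search side", [proj(s,(.6465+.023*.063*k,-.0478+.023*k,.207)).round(1).tolist() for k in(1,-1)])
```

```text
[ 0.54259301 -0.04167654  0.37357216] [ 0.27049276 -0.34641374 -1.01586543] 28.55
[[305.  218.1]]
[[303.4 216.9]]
[[301.8 215.7]]
([(np.int32(21), array([294, 197,   6,   5]), array([296.66666667, 198.66666667])), (np.int32(152), array([297, 209,  13,  17]), array([303.36184211, 216.85526316]))], array([303, 217]))
1346 [297 266  47  30] [319.9 280.8]
0.565 [[296.0, 258.0], [341.0, 255.0], [295.0, 294.0], [345.0, 292.0]]
0.575 [[297.0, 270.0], [342.0, 268.0], [296.0, 308.0], [345.0, 305.0]]
white-ish tip search side [[[269.9, 170.3]], [[286.1, 159.7]]]
```

step_arm(deltas=[[15, 0, -25, 0, 0, 0], [40, 10, -30, 0, 0, 0], [70, 40, -30, 0, 0, 0], [70, 75, -30, 0, 0, 0], [70, 99, -30, 0, 0, 0], [70, 99, -30, 0, 0, 0], [70, 99, -30, 0, 0, 0]], gripper=0)

```text
time: 29.35
ee_pos: [0.6456, 0.0223, 0.4019]
ee_rot: [0.729, 0.684, -0.001, -0.001]
contact_force: [0.0, -1.2, 0.3]
finger_gap: 0.003
```

step_arm(deltas=[[0, 0, 20, 0, 0, 0], [0, 0, 40, 0, 0, 0], [0, 0, 46, 0, 0, 0], [0, 0, 46, 0, 0, 0], [0, 0, 46, 0, 0, 0]])

```text
time: 29.85
ee_pos: [0.6458, 0.0222, 0.3584]
ee_rot: [0.729, 0.684, 0.0, 0.0]
contact_force: [-0.0, 0.7, 0.4]
finger_gap: 0.003
```

Run:
```python
from chk import *
o=get_obs();print(o["ee_pos"],o["contact_force"],o["finger_gap"],o["q"].round(2),o["time"]);print(delta((.6465,-.043,.358),down(PSI+np.pi)))
```

```text
[0.64583332 0.02220013 0.35844276] [-0.03221037  0.69896876  0.39717428] 0.0026731764752737806 [ 0.39  0.7  -0.76  1.56  0.53  1.1   1.01] 29.85
[-65.    4.8   0.4   0.   -0.   -0. ]
```

step_arm(deltas=[[-10, 0, 0, 0, 0, 0], [-20, 1, 0, 0, 0, 0], [-30, 2, 0, 0, 0, 0], [-40, 3, 0, 0, 0, 0], [-40, 3, 0, 0, 0, 0]])

```text
time: 30.35
ee_pos: [0.6466, -0.0208, 0.3575]
ee_rot: [0.73, 0.683, -0.001, 0.0]
contact_force: [-0.3, -0.2, -0.4]
finger_gap: -0.003
```

step_arm(deltas=[[-8, 0, 0, 0, 0, 0], [-16, 0, 0, 0, 0, 0], [-24, 0, 0, 0, 0, 0], [-25, 0, 0, 0, 0, 0], [-25, 0, 0, 0, 0, 0]])

```text
time: 30.85
ee_pos: [0.6447, -0.0435, 0.3576]
ee_rot: [0.73, 0.684, -0.0, -0.0]
contact_force: [0.6, 0.4, -0.5]
finger_gap: 0.003
```

step_arm(deltas=[[25, 0, 0, 0, 0, 0], [60, 0, -20, 0, 0, 0], [60, -50, -50, 0, 0, 0], [60, -100, -50, 0, 0, 0], [60, -150, -50, 0, 0, 0], [60, -200, -50, 0, 0, 0], [60, -200, -50, 0, 0, 0], [60, -200, -50, 0, 0, 0]])

```text
time: 31.65
ee_pos: [0.448, 0.03, 0.408]
ee_rot: [0.729, 0.685, -0.0, 0.001]
contact_force: [1.2, 0.0, 0.9]
finger_gap: 0.005
```

Run:
```python
from chk import *
o=get_obs();print(o["ee_pos"],o["time"])
s=save("side","s17");t=save("top","t17");a=load("top1");b=load("side1")
# toggle templates: difference against first pictures round the head top
for n,x,y,P in(("top",t,a,(.6465,-.0478,.19)),("side",s,b,(.6465,-.0478,.19))):
    u=np.round(proj(x,P)[0]).astype(int);sl=np.s_[u[1]-20:u[1]+20,u[0]-26:u[0]+26]
    d=x["frame"][sl].astype(int).sum(2)-y["frame"][sl].astype(int).sum(2)
    for sg in(1,-1):
        m=(sg*d>120).astype(np.uint8);k,l,st,c=cv2.connectedComponentsWithStats(m)
        print(n,"brighter" if sg>0 else "darker",[(int(st[j][4]),(c[j]+u-[26,20]).round(1).tolist()) for j in range(1,k) if st[j][4]>6])
    print([proj(x,(.6465+.063*.023*q,-.0478+.023*q,.207)).round(1).tolist() for q in(1,-1)])
```

```text
[0.44797387 0.02998329 0.40797376] 31.65
top brighter [(8, [350.0, 170.5]), (12, [330.5, 172.8]), (15, [338.0, 173.3])]
top darker [(9, [331.8, 168.7]), (12, [342.9, 173.4]), (18, [349.9, 174.1])]
[[[329.7, 168.3]], [[351.6, 169.9]]]
side brighter [(20, [286.6, 161.0]), (91, [274.7, 181.6])]
side darker [(18, [302.8, 157.5]), (17, [284.4, 179.5])]
[[[269.9, 170.3]], [[286.1, 159.7]]]
```

Run:
```python
from chk import *
for z in(.374,.264):print(delta((.5715,-.0435,z),down(PSI+np.pi)))
```

```text
[-6.530e+01  1.256e+02  3.450e+01  1.000e-01 -0.000e+00 -1.000e-01]
[-6.540e+01  1.254e+02  1.445e+02  1.000e-01 -0.000e+00 -1.000e-01]
```

step_arm(deltas=[[-40, 10, 0, 0, 0, 0], [-65, 50, 10, 0, 0, 0], [-65, 95, 25, 0, 0, 0], [-65, 125, 35, 0, 0, 0], [-65, 125, 35, 0, 0, 0], [-65, 125, 70, 0, 0, 0], [-65, 125, 110, 0, 0, 0], [-65, 125, 140, 0, 0, 0], [-65, 125, 144, 0, 0, 0], [-65, 125, 144, 0, 0, 0], [-65, 125, 144, 0, 0, 0]], gripper=70)

```text
time: 32.85
ee_pos: [0.5707, -0.0429, 0.2653]
ee_rot: [0.729, 0.684, 0.001, 0.001]
contact_force: [-0.0, 0.8, -0.1]
finger_gap: 0.821
```

step_arm(deltas=[[0, 0, 0, 0, 0, 0], [0, 0, 0, 0, 0, 0], [0, 0, 0, 0, 0, 0], [0, 0, 0, 0, 0, 0], [0, 0, 0, 0, 0, 0], [0, 0, 0, 0, 0, 0], [0, 0, 0, 0, 0, 0]], gripper=26)

```text
time: 33.55
ee_pos: [0.5701, -0.0426, 0.265]
ee_rot: [0.729, 0.684, 0.001, 0.0]
contact_force: [-0.8, 1.0, 6.7]
finger_gap: 0.39
```

step_arm(deltas=[[0, -4, 0, 0, 0, 0], [0, -12, 0, 0, 0, 0], [0, -22, 0, 0, 0, 0], [0, -32, 0, 0, 0, 0], [0, -42, 0, 0, 0, 0], [0, -52, 0, 0, 0, 0], [0, -62, 0, 0, 0, 0], [0, -72, 0, 0, 0, 0], [0, -82, 0, 0, 0, 0], [0, -92, 0, 0, 0, 0], [0, -100, 0, 0, 0, 0], [0, -104, 0, 0, 0, 0]])

```text
time: 34.75
ee_pos: [0.466, -0.0361, 0.2649]
ee_rot: [0.729, 0.684, 0.001, 0.001]
contact_force: [1.7, 1.3, 8.8]
finger_gap: 0.388
```

step_arm(deltas=[[0, -5, 0, 0, 0, 0], [0, -11, 0, 0, 0, 0], [0, -16, 0, 0, 0, 0], [0, -20, 0, 0, 0, 0], [0, -23, 0, 0, 0, 0], [0, -25, 0, 0, 0, 0], [0, -25, 0, 0, 0, 0], [0, -25, 0, 0, 0, 0]])

```text
time: 35.55
ee_pos: [0.4414, -0.0344, 0.2649]
ee_rot: [0.729, 0.684, 0.001, 0.001]
contact_force: [-1.1, 2.7, 12.9]
finger_gap: 0.385
```

step_arm(deltas=[[0, -2, 0, 0, 0, 0], [0, -4, 0, 0, 0, 0], [0, -4, 0, 0, 0, 0], [0, -4, 0, 0, 0, 0]])

```text
time: 35.95
ee_pos: [0.4393, -0.0346, 0.265]
ee_rot: [0.729, 0.684, 0.003, 0.002]
contact_force: [8.9, 1.1, -0.2]
finger_gap: 0.391
```

step_arm(deltas=[[0, 1.5, 0, 0, 0, 0], [0, 2, 0, 0, 0, 0], [0, 2, 0, 0, 0, 0]])

```text
time: 36.25
ee_pos: [0.4399, -0.0344, 0.2649]
ee_rot: [0.729, 0.684, 0.002, 0.001]
contact_force: [2.4, 1.0, 9.9]
finger_gap: 0.389
```

step_arm(deltas=[[0, 0, 0, 0, 0, 0], [0, 0, 0, 0, 0, 0], [0, 0, 0, 0, 0, 0], [0, 0, 0, 0, 0, 0], [0, 0, 0, 0, 0, 0]], gripper=70)

```text
time: 36.75
ee_pos: [0.4386, -0.0349, 0.2635]
ee_rot: [0.729, 0.684, -0.0, -0.0]
contact_force: [-0.1, 0.3, -0.1]
finger_gap: 0.819
```

step_arm(deltas=[[0, 0, -20, 0, 0, 0], [0, 0, -60, 0, 0, 0], [0, 0, -105, 0, 0, 0], [0, 0, -140, 0, 0, 0], [0, 0, -140, 0, 0, 0], [0, 0, -140, 0, 0, 0]])

```text
time: 37.35
ee_pos: [0.4388, -0.035, 0.404]
ee_rot: [0.73, 0.684, 0.0, 0.001]
contact_force: [-0.3, 0.0, -0.3]
finger_gap: 0.815
```

Run:
```python
from chk import *
o=get_obs();print(o["ee_pos"],o["contact_force"],o["time"])
s=save("side","s18");print(black(s,(.4476,-.0368,.10),15))
grid(s,"C",(.012,.022,.032),.522,-.043)
# toggle still right?
t=load("s17")
u=np.round(proj(s,(.6465,-.0478,.19))[0]).astype(int);sl=np.s_[u[1]-20:u[1]+20,u[0]-26:u[0]+26]
print("change round toggle s18-s17",np.abs(s["frame"][sl].astype(int)-t["frame"][sl]).sum(2).__gt__(120).sum(),"s18-side1",np.abs(s["frame"][sl].astype(int)-load("side1")["frame"][sl]).sum(2).__gt__(120).sum())
print(delta((.6455,-.122,.405),down(PSI+np.pi)))
```

```text
[ 0.43882341 -0.03504222  0.40404344] [-0.30971174  0.01076172 -0.3067824 ] 37.35
([(np.int32(244), array([339, 243,  19,  21]), array([347.99590164, 253.61065574]))], array([343, 249]))
C 0.012 [ 5.278000e-01 -5.380000e-02  3.311909e+02]
C 0.022 [ 5.225000e-01 -4.790000e-02  3.310862e+02]
C 0.032 [ 5.171000e-01 -4.180000e-02  3.307475e+02]
change round toggle s18-s17 29 s18-side1 127
[-7.340e+01  2.122e+02 -2.000e+00 -1.000e-01  0.000e+00 -1.000e-01]
```

step_arm(deltas=[[-30, 20, -5, 0, 0, 0], [-70, 40, -5, 0, 0, 0], [-70, 85, -5, 0, 0, 0], [-70, 130, -5, 0, 0, 0], [-70, 175, -5, 0, 0, 0], [-70, 212, -5, 0, 0, 0], [-70, 212, -5, 0, 0, 0], [-70, 212, -5, 0, 0, 0], [-70, 212, 20, 0, 0, 0], [-70, 212, 46, 0, 0, 0], [-70, 212, 46, 0, 0, 0], [-70, 212, 46, 0, 0, 0]], gripper=0)

```text
time: 38.6
ee_pos: [0.6451, -0.1182, 0.3576]
ee_rot: [0.729, 0.684, -0.001, -0.001]
contact_force: [0.4, -0.5, 0.8]
finger_gap: -0.001
```

step_arm(deltas=[[10, 0, 0, 0, 0, 0], [20, 0, 0, 0, 0, 0], [30, -1, 0, 0, 0, 0], [40, -1, 0, 0, 0, 0], [50, -2, 0, 0, 0, 0], [60, -2, 0, 0, 0, 0], [66, -2, 0, 0, 0, 0], [67, -2, 0, 0, 0, 0], [67, -2, 0, 0, 0, 0]])

```text
time: 39.5
ee_pos: [0.6483, -0.0512, 0.3576]
ee_rot: [0.729, 0.684, -0.0, -0.0]
contact_force: [0.4, 0.0, -0.0]
finger_gap: 0.003
```

Retreat to the right, away from everything, and check with the cameras.

step_arm(deltas=[[-30, 0, 0, 0, 0, 0], [-75, 0, 0, 0, 0, 0], [-115, 0, -20, 0, 0, 0], [-160, 0, -50, 0, 0, 0], [-205, -20, -60, 0, 0, 0], [-245, -50, -60, 0, 0, 0], [-260, -80, -60, 0, 0, 0], [-260, -80, -60, 0, 0, 0], [-260, -80, -60, 0, 0, 0]])

```text
time: 40.4
ee_pos: [0.551, -0.3069, 0.4177]
ee_rot: [0.73, 0.683, -0.0, 0.0]
contact_force: [0.3, 1.3, -0.0]
finger_gap: 0.004
```

Run:
```python
from ov import *
from chk import black,grid
o=get_obs();print(o["ee_pos"],o["contact_force"],o["time"])
s=save("side","s19");t=save("top","t19")
for n,x,r0,r1 in(("side",s,"side1","s18"),("top",t,"top1","t17")):
    u=np.round(proj(x,(.6465,-.0478,.19))[0]).astype(int);sl=np.s_[u[1]-20:u[1]+20,u[0]-26:u[0]+26]
    print(n,"diff to off picture",[int((np.abs(x["frame"][sl].astype(int)-load(q)["frame"][sl]).sum(2)>120).sum()) for q in(r0,r1)],"(off,on)")
print("handle side",black(s,(.4476,-.0368,.10),15)[0],"initial 344.4,249.7"); 
for n,h in(("A",.014),("B",.018),("C",.022)): print(n,"top",cup(t,n,.521,-.044,h,.007),"side",cup(s,n,.521,-.044,h,.009))
T=fitc(t,.357,-.243,.0405,.036,.048,.02);print("tape",T,fitc(load("top1"),.357,-.243,.0405,.036,.048,.02))
```

```text
[ 0.55101416 -0.30685091  0.41774551] [ 0.28607734  1.27741762 -0.04015352] 40.4
side diff to off picture [0, 122] (off,on)
top diff to off picture [0, 82] (off,on)
handle side [(np.int32(154), array([339, 243,  14,  17]), array([345.87012987, 250.80519481]))] initial 344.4,249.7
A top [ 5.179000e-01 -4.390000e-02  3.010673e+02] side [ 5.160000e-01 -4.870000e-02  3.993035e+02]
B top [ 5.223000e-01 -4.880000e-02  3.424872e+02] side [ 5.176000e-01 -5.090000e-02  3.969351e+02]
C top [ 5.214000e-01 -4.560000e-02  3.646486e+02] side [ 5.230000e-01 -4.750000e-02  4.166713e+02]
tape [ 3.575000e-01 -2.466000e-01  4.584186e+02] [ 3.548000e-01 -2.427000e-01  4.651516e+02]
```

```bash
python3 -c "
from plant import *
print(sign_off(), get_obs()['time'])"
```

```text
the job is handed in; nothing more can be done
the job is handed in; nothing more can be done
```

The demagnetising cycle is done and handed in at about 40 s of the 210 s allowed. The sign-off gave no verdict.

**What was done:** Three cups were present: 70, 55 and 41 mm. I found no 29 mm one. I nested them in the dish, largest first, gripped the handle and pushed the carriage in until it met its stop (about 18 N). I then flipped the toggle to on, drew the carriage out to its stop (about 131 mm of travel, about 9 N), and flipped the toggle back to off.

**Last checks, by image measurement only, because the 16 viewings were used up:**
- **Toggle:** both cameras show it unchanged from the starting off position.
- **Carriage:** the handle is back where it started, or about 4 mm closer to the robot, against its outer stop.
- **Cups:** the rims fit at their nested heights. Their axes lie within about 8 mm of one another and 10 mm of the dish centre, against limits of 24 and 30 mm.
- **Tape:** its measured position differs by about 5 mm from the start. It was never touched, so that is probably measurement error, and it is well under 50 mm.
- **Arm:** clear of everything.

**What disagreed:**
- The rim fits from the top and side cameras differ by up to 5 mm.
- After the second cup was placed, the cups and probably the carriage stood about 5 mm further in than when set down. I did not find out why, and allowed for it when placing the third cup.
- The toggle stood about 8 mm nearer the robot than the middle of the head's top face. I used the measured position.

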